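# Change the tasting-flight tiles in the counter dock

### The arm

A 6-joint arm with a two-finger parallel gripper is mounted at the origin on the work surface. World frame = base frame: x ahead of the robot, y to its left, z up, the work surface at z = 0. Lengths are in mm, angles in degrees, forces in N, time in s.
With the tool pointing down it reaches from about 250 to 775 mm from the base axis. Payload 4 kg.
Tool frame: the origin (TCP) lies on the centre line of the jaws, within the pads' length; the fingertips stand r.tip_extent ahead of it and the grasp point (between the pads) lies 5 mm behind it (r.tip_extent is the distance from the TCP to the fingertips, in mm); z points along the fingers, y is the line along which they close (so a half turn about z gives the same grasp; the last joint's range is limited). The gripper opens to 94 mm and grips with 3 to 60 N. Pads are 16 mm wide; open, the fingers measure 119 mm over their backs; the gripper's body (75 mm by 177 mm) begins 78 mm behind the grasp point.
Start: joints at [-69.735, 4.996, 78.535, -0, 96.463, -5.907], TCP at [242.593, -493.627, 219.506] pointing down, gripper open.
Joint ranges: [-177.83, 177.83], [-43.37, 116.18], [15.69, 146.23], [-61.86, 241.86], [9.47, 152.12], [-147.06, 147.06]. Speed limits (degrees/s): [159.86, 159.86, 180, 180, 180, 180].

### API

Orientations are given as [roll, pitch, yaw] about the fixed x, y, z axes, in that order (R = Rz(yaw) Ry(pitch) Rx(roll)).
In Python, from workcell import r gives the robot as it stands. The module is installed in compiled form; this text tells all that it offers.
- The arm moves only by the shell command python3 -m creep 'ROWS'. ROWS is JSON, a list of rows, each a list of 7 numbers: the shift along the tool's x, y, z scaled (see below), then the turn, a rotation vector about the tool's x, y, z scaled (see below), then the opening, from 0 (shut) to 1 (fully open). In form: [[dx, dy, dz, wx, wy, wz, gripper], ...]. A call has 1 to 10 rows; each row shifts and turns the commanded pose from where the row before left it, along the tool's axes as they then stand; what a row does not reach is not made up. The controller multiplies each number of a shift by 15 cm and each number of a turn by 2 rad. A row lasts 1/8 s, in which the tool goes at most 62.5 mm and 10.7 degrees, less where a joint would pass 70% of its speed; a pose out of reach is approached as far as the arm can. A call with a number of a shift or a turn outside -1 to 1 is refused whole. A call with a gripper value outside its range is refused whole. The fingers move at their own pace and stop on an object; the grip force is fixed at half the most. Time passes only in rows, so rows that do not move let the fingers close. It gives the time, the measured TCP pose, the force, the opening and the grip force at its end, in the units of the state.
- r.get_obs(): the state, without advancing time (a new reading comes with each control period).
- r.read_camera(name): name is "scene" or "top"; returns a dict with "color" (400x640x3 uint8, red, green, blue), "K" (3x3 intrinsics, pixels), "origin" and "attitude" of the camera in the world. Camera axes: x right, y up, looking along -z (the intrinsics and any distortion apply to the point x, -y, -z); pixel columns grow to the right and rows downward; lengths in mm; the calibration is good to about 2 mm. A picture is of the moment at which its call begins. There is no depth.
- r.sign_off(): hands the job in; it is judged then, once.
The state is a dict: "time_s": time; "qpos": joint angles; "qd": joint speeds; "effort": joint torques, N m; "tool_pos": TCP position; "orientation": TCP orientation; "force": force on the tool from outside, world axes, zero at the start; "moment": the same for the moment, N m; "grip_width": finger opening in mm; "grip_force": force on a finger pad.
Only numpy, scipy, OpenCV 4.12 (cv2) and the standard library are available. Lean on these libraries where they do the work, as an engineer would, in place of code of your own. Each camera call takes 0.05 s, during which the arm holds its last target. There are 200 camera calls.

### The job

Set up the new tasting flight: free the dock's cam lever, take the plain grey tiles out of the dock and lay them flat in the dark tray, and slide every coloured tile that is on the counter fully home, nose first, into the slot with the patch of its own colour. When all are in, flip the cam lever back to lock them. Leave the tins, dish, spoon and bell where they are.

Things in the scene. Friction and masses are not known exactly. Their poses are not given: they have to be found in the camera images.
- dock: Low fixed wooden dock, 268 mm wide (y), 50 deep (x), 18 high. Origin: on the counter, middle of its front face (nearer the robot); x points into the slots, z up. Four slots, open to the front, the counter is their floor: 52.4 mm wide, 12 high, 36 deep; middles at y = +96 (red patch on its roof), +32 (yellow), -32 (green), -96 mm (blue)
- cam (a joint): Cam lever at the dock's side, rad: 0 = locked, leaning 0.7 rad towards the robot (dock -x); 1.4 = free, leaning 0.7 rad away. Swings about the dock's y axis through cam_pivot between hard stops, yields to 1 to 3 N at the knob, stays where it is left. The keeper bar rises evenly from 0 to 1.4
- cam_pivot (a point): Pivot of the cam lever: 30 mm in front of the dock's face, at y = -178 mm in the dock's frame, 25 mm above the counter; axes as the dock
- cam_knob (a point): Centre of the black ball knob, 22 mm across, at the end of the 12 mm thick steel cam lever, 75 mm from the pivot; free to be pushed from front or back
- tray: Shallow dark wooden tray fixed to the counter, 160 x 170 mm (x, y) outside, 22 mm high, walls and floor 5 mm; room for two tiles side by side. Origin: centre of its underside
- tile_red: Red tile (may be absent), on the counter at the start. 100 x 50 mm plate, 10 thick, about 100 g, with a cross handle 10 mm thick (along x), 40 wide (y), up to 48 mm above the underside. Origin: underside, below the handle's middle; x points to the rounded nose, 85 mm ahead (tail 15 mm behind); z up. Groove across the top 35 to 49 mm ahead, 4 mm left under it
- nose_red (a point): Foremost point of the red tile's nose, on the underside (absent with its tile)
- tile_yellow: Yellow tile (may be absent), on the counter at the start. 100 x 50 mm plate, 10 thick, about 100 g, with a cross handle 10 mm thick (along x), 40 wide (y), up to 48 mm above the underside. Origin: underside, below the handle's middle; x points to the rounded nose, 85 mm ahead (tail 15 mm behind); z up. Groove across the top 35 to 49 mm ahead, 4 mm left under it
- nose_yellow (a point): Foremost point of the yellow tile's nose, on the underside (absent with its tile)
- tile_green: Green tile (may be absent), on the counter at the start. 100 x 50 mm plate, 10 thick, about 100 g, with a cross handle 10 mm thick (along x), 40 wide (y), up to 48 mm above the underside. Origin: underside, below the handle's middle; x points to the rounded nose, 85 mm ahead (tail 15 mm behind); z up. Groove across the top 35 to 49 mm ahead, 4 mm left under it
- nose_green (a point): Foremost point of the green tile's nose, on the underside (absent with its tile)
- tile_blue: Blue tile (may be absent), on the counter at the start. 100 x 50 mm plate, 10 thick, about 100 g, with a cross handle 10 mm thick (along x), 40 wide (y), up to 48 mm above the underside. Origin: underside, below the handle's middle; x points to the rounded nose, 85 mm ahead (tail 15 mm behind); z up. Groove across the top 35 to 49 mm ahead, 4 mm left under it
- nose_blue (a point): Foremost point of the blue tile's nose, on the underside (absent with its tile)
- blank_1: Grey tile (may be absent), in a slot at the start. 100 x 50 mm plate, 10 thick, about 100 g, with a cross handle 10 mm thick (along x), 40 wide (y), up to 48 mm above the underside. Origin: underside, below the handle's middle; x points to the rounded nose, 85 mm ahead (tail 15 mm behind); z up. Groove across the top 35 to 49 mm ahead, 4 mm left under it
- blank_2: Grey tile (may be absent), in a slot at the start. 100 x 50 mm plate, 10 thick, about 100 g, with a cross handle 10 mm thick (along x), 40 wide (y), up to 48 mm above the underside. Origin: underside, below the handle's middle; x points to the rounded nose, 85 mm ahead (tail 15 mm behind); z up. Groove across the top 35 to 49 mm ahead, 4 mm left under it
- blank_3: Grey tile (may be absent), in a slot at the start. 100 x 50 mm plate, 10 thick, about 100 g, with a cross handle 10 mm thick (along x), 40 wide (y), up to 48 mm above the underside. Origin: underside, below the handle's middle; x points to the rounded nose, 85 mm ahead (tail 15 mm behind); z up. Groove across the top 35 to 49 mm ahead, 4 mm left under it
- blank_4: Grey tile (may be absent), in a slot at the start. 100 x 50 mm plate, 10 thick, about 100 g, with a cross handle 10 mm thick (along x), 40 wide (y), up to 48 mm above the underside. Origin: underside, below the handle's middle; x points to the rounded nose, 85 mm ahead (tail 15 mm behind); z up. Groove across the top 35 to 49 mm ahead, 4 mm left under it
- tin_a: Short tin with screw lid, 67 mm across, 60 mm high; bystander. Origin at its underside.
- tin_b: Short tin with screw lid, 67 mm across, 60 mm high; bystander. Origin at its underside.
- dish: Glazed clay dish, 110 mm across, 32 mm high; bystander. Origin at its underside.
- spoon: Steel tasting spoon, 150 mm long; bystander. Origin at its underside.
- bell: Tiny brass-look bell, 38 mm across, 43 mm high; bystander. Origin at its underside.
- slot_stops (a point): Middle of the dock's back stop, 36 mm behind its front face, which ends all four slots; axes as the dock. A tile is fully home when its nose meets the stop: its origin is then 49 mm in front of the dock's face, on the slot's middle line
- keeper_bar (a point): Middle of the underside of the steel bar across all four slots, 4 to 10 mm in front of the dock's face. Cam locked: 5.5 mm above the counter, in the grooves of the tiles that are home (it would hit a tile 4 mm or more short of home); cam free: 13.5 mm. Locked, it holds the tiles in and closes empty slots
There are look-alikes about, which are no part of the job. Leave any pink look-alike of the blank_4 alone.

How it is judged:
By the outcome, as a careful person would: the job done as asked, in the order asked, and still so for the second after the job is handed in, with the robot touching nothing.
Of tile_red, tile_yellow, tile_green, tile_blue only 3 to 4 are there at a start; the rules pass over those that are not, and their reading is None.
Of blank_1, blank_2, blank_3, blank_4 only 1 to 2 are there at a start; the rules pass over those that are not, and their reading is None.
At some moment in a run one of tile_red, tile_yellow, tile_green, tile_blue may be knocked a few centimetres aside while the robot is not near it.
Once in a run the grip may slacken for a moment while it holds something.
It also fails if it takes over 210 s, if anything falls off the work surface, if the arm or the gripper's body presses on something with over 40 N, if the wrist force passes 120 N, or if a joint passes its speed limit or range.

## Working session

There is one attempt and no reset: what is moved stays moved. The work goes in short steps, Python scripts to look and compute and a shell command to move; the robot and the scene stay as the last step left them, time stands still between calls to the robot, and variables do not carry over. Pictures are saved under pics/ and viewed, at most 14 in all, crops included, and the job is handed in when it is done.

```bash
mkdir -p pics
cat > h.py <<'E'
from workcell import r
import cv2, numpy as np
from scipy.spatial.transform import Rotation as Ro
def cam(n,save=None):
    c=r.read_camera(n)
    if save: cv2.imwrite('pics/'+save,c['color'][:,:,::-1])
    return c
def rot(c):
    a=np.array(c['attitude'],float)
    return a if a.shape==(3,3) else Ro.from_euler('xyz',a,degrees=True).as_matrix()
def ray(c,uv,z):
    K=np.array(c['K']); p=np.linalg.inv(K)@np.array([uv[0],uv[1],1.])
    d=rot(c)@np.array([p[0],-p[1],-p[2]]); o=np.array(c['origin'],float)
    return o+d*(z-o[2])/d[2]
def proj(c,P):
    q=rot(c).T@(np.array(P,float)-np.array(c['origin'])); q=np.array([q[0],-q[1],-q[2]])
    u=np.array(c['K'])@q; return u[:2]/u[2]
E
python3 - <<'E'
from h import *
for n in('top','scene'):
    c=cam(n,n+'0.png'); print({k:(v if k!='color' else 0) for k,v in c.items()})
print(r.tip_extent,r.get_obs())
E
```

```text
{'color': 0, 'K': array([[379.68165581,   0.        , 321.64288429],
       [  0.        , 379.68165581, 196.97943267],
       [  0.        ,   0.        ,   1.        ]]), 'origin': array([341.18963773,  13.15608309, 940.45428816]), 'attitude': array([  9.36376188,  -0.54886702, -88.47890383])}
{'color': 0, 'K': array([[388.09180955,   0.        , 316.50624558],
       [  0.        , 388.09180955, 198.31188683],
       [  0.        ,   0.        ,   1.        ]]), 'origin': array([ 853.37672192, -582.77183429,  737.18931351]), 'attitude': array([48.13787389,  1.01731044, 30.53688529])}
14.0 {'time_s': 0.1, 'qpos': array([-6.97337989e+01,  5.03516630e+00,  7.86139436e+01, -6.25213051e-04,
        9.64637173e+01, -5.90566236e+00]), 'qd': array([ 0.03084534, -0.12482098, -0.16906428, -0.02068473,  0.08807396,
       -0.0014419 ]), 'effort': array([ 2.43407565e-03, -3.41255128e+01, -3.03299546e+01,  7.18633784e-02,
        3.04032303e-02, -1.09226410e-04]), 'tool_pos': array([ 242.43094971, -493.17334249,  218.43738385]), 'orientation': array([-1.79887708e+02, -1.09908023e-02,  2.61717830e+01]), 'force': array([-0.48894124,  0.24907434,  0.45156666]), 'moment': array([-0.00751106,  0.00309718,  0.02011139]), 'grip_force': 0.0, 'grip_width': 93.96218505458322}
```

View pics/top0.png

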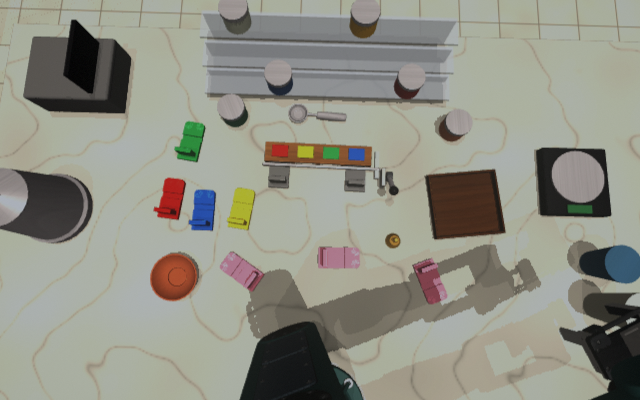

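View pics/scene0.png

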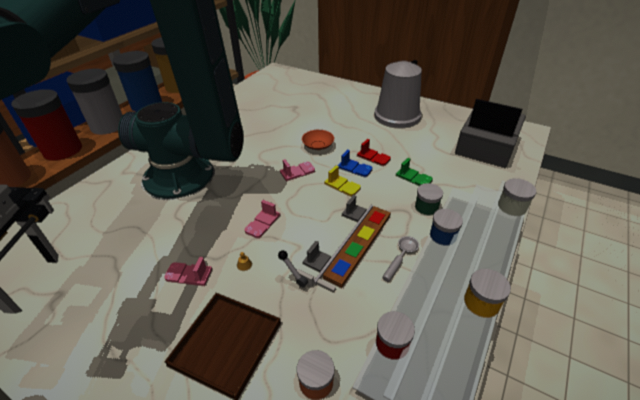

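The top view shows red (172,199), blue (203,210), yellow (241,208) and green (190,142) tiles on the counter. Greys sit in the red slot (279,176) and the blue slot (355,180), the cam knob is near (392,190), and the tray is at (466,204). The three pink tiles are look-alikes, and the scene view agrees.

Run:
```python
from h import *
im=cv2.imread('pics/top0.png')
a=cv2.resize(im[110:250,145:405],None,fx=3,fy=3,interpolation=cv2.INTER_CUBIC)
cv2.imwrite('pics/c1.png',a)
c=cam('top'); hsv=cv2.cvtColor(c['color'],cv2.COLOR_RGB2HSV)
H,S,V=cv2.split(hsv)
for n,lo,hi in(('red',-5,5),('yellow',25,33),('green',50,75),('blue',105,122)):
    h=H.astype(int); h=np.where(h>170,h-180,h)
    m=((h>=lo)&(h<=hi)&(S>150)&(V>60)).astype(np.uint8)
    nn,l,st,ce=cv2.connectedComponentsWithStats(m)
    for i in range(1,nn):
        if st[i,4]>60 and 100<ce[i][1]<250:
            rr=cv2.minAreaRect(np.argwhere(l==i)[:,::-1].astype(np.float32))
            print(n,st[i],ce[i].round(1),np.round(cv2.boxPoints(rr),1).tolist(), ray(c,ce[i],18)[:2].round(1))
```

```text
red [272 145  17  12 186] [279.7 150.3] [[272.0, 156.0], [272.0, 145.0], [288.0, 145.0], [288.0, 156.0]] [609.3 116.7]
red [154 178  31  41 817] [171.  198.3] [[152.60000610351562, 214.89999389648438], [160.89999389648438, 175.39999389648438], [185.89999389648438, 180.6999969482422], [177.60000610351562, 220.10000610351562]] [479.8 377.4]
yellow [297 146  17  12 191] [305.2 151.5] [[297.0, 146.0], [313.0, 146.0], [313.0, 157.0], [297.0, 157.0]] [608.   52.7]
yellow [227 188  28  42 788] [241.3 208.2] [[225.89999389648438, 225.39999389648438], [233.6999969482422, 186.3000030517578], [255.3000030517578, 190.6999969482422], [247.5, 229.6999969482422]] [460.2 204.1]
green [175 122  29  39 664] [190.8 140.2] [[172.6999969482422, 155.89999389648438], [183.60000610351562, 118.5999984741211], [206.0, 125.19999694824219], [195.0, 162.39999389648438]] [628.9 341.2]
green [324 148  15  11 150] [331.  152.5] [[324.0, 148.0], [338.0, 148.0], [338.0, 158.0], [324.0, 158.0]] [607.3 -12.1]
blue [349 149  15  11 164] [356. 154.] [[349.0, 149.0], [363.0, 149.0], [363.0, 159.0], [349.0, 159.0]] [605.4 -75.1]
blue [189 190  26  40 801] [203.1 209.9] [[188.3000030517578, 228.5], [191.8000030517578, 188.8000030517578], [215.3000030517578, 190.8000030517578], [211.89999389648438, 230.60000610351562]] [453.4 296.8]
```

View pics/c1.png

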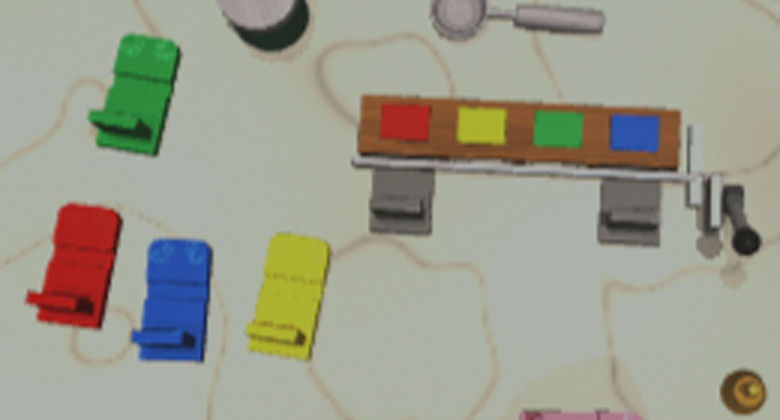

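```bash
cat >> h.py <<'E'
HU={'red':(-5,5),'yellow':(24,34),'green':(50,78),'blue':(104,123)}
def tiles(c):
    """tile pose (x,y,yaw deg) from the nose part of each colour blob in the top view"""
    hsv=cv2.cvtColor(c['color'],cv2.COLOR_RGB2HSV).astype(int); H=np.where(hsv[...,0]>170,hsv[...,0]-180,hsv[...,0])
    out={}
    for n,(lo,hi) in HU.items():
        m=((H>=lo)&(H<=hi)&(hsv[...,1]>140)&(hsv[...,2]>50)).astype(np.uint8)
        m[:,460:]=0
        nn,l,st,ce=cv2.connectedComponentsWithStats(m)
        i=1+np.argmax(st[1:,4]); 
        P=np.array([ray(c,(u,v),10)[:2] for v,u in np.argwhere(l==i)])
        yaw=0.
        d=np.array([1.,0]); 
        for _ in range(6):
            s=P@d; t=P@np.array([-d[1],d[0]])
            q=(s>s.max()-50)
            # right edge: min t per s-bin, whole length
            b=np.arange(s.max()-85,s.max()-8,2.5)
            ed=np.array([[x,t[(abs(s-x)<2.5)].min()] for x in b])
            k=np.polyfit(ed[:,0],ed[:,1],1)[0]; yaw+=np.arctan(k); d=np.array([np.cos(yaw),np.sin(yaw)])
        s=P@d; t=P@np.array([-d[1],d[0]]); q=(s>s.max()-45)
        tc=(t[q].min()+t[q].max())/2
        o=d*(s.max()-85)+np.array([-d[1],d[0]])*tc
        out[n]=(o.round(1),round(np.degrees(yaw),1),round(np.ptp(t[q]),1),round(np.ptp(s),1))
    return out
E
python3 - <<'E'
from h import *
c=cam('top')
for k,v in tiles(c).items(): print(k,v)
f=lambda u,v,z:ray(c,(145+u/3,110+v/3),z).round(1)[:2]
print('dock back L,R',f(360,95,18),f(680,110,18),'front',f(358,160,18),f(678,168,18))
print('bar ends',f(352,160,20))
print('handle tops L',f(373,207,48),f(422,207,48),'R',f(610,218,48),f(657,218,48))
print('knob',f(745,242,82))
hsv=cv2.cvtColor(c['color'],cv2.COLOR_RGB2HSV)
m=((c['color'].max(2)<110)).astype(np.uint8); m[:,:422]=0;m[:,512:]=0;m[:162]=0;m[244:]=0
m=cv2.morphologyEx(m,cv2.MORPH_OPEN,np.ones((5,5)))
cn=max(cv2.findContours(m,0,2)[0],key=cv2.contourArea); rr=cv2.minAreaRect(cn)
bp=cv2.boxPoints(rr);print('tray',[ray(c,p,22)[:2].round(1).tolist() for p in bp])
s=cam('scene')
E
```

```text
red (array([446.6, 383.2]), np.float64(-5.8), np.float64(52.9), np.float64(99.0))
yellow (array([426.1, 210.5]), np.float64(-8.2), np.float64(50.2), np.float64(98.1))
green (array([594.6, 349. ]), np.float64(-8.6), np.float64(49.1), np.float64(98.3))
blue (array([419.5, 299. ]), np.float64(-0.5), np.float64(51.1), np.float64(97.8))
dock back L,R [630.7 154.8] [ 625.5 -114.3] front [574.5 153.6] [ 575.4 -112.9]
bar ends [573.9 158.2]
handle tops L [528.7 135.1] [529.8  96. ] R [525.1 -54.6] [526.2 -92.2]
knob [ 502.3 -155.9]
tray [[556.1, -246.8], [578.1, -431.9], [417.8, -437.7], [397.2, -257.7]]
```

```bash
cat > g.py <<'E'
"""g.py x y z yaw : remaining shift (tool axes, units of 150 mm) and turn (2 rad) from the measured pose"""
import sys; from h import *
def goto(x,y,z,yaw,o=None):
    o=o or r.get_obs(); R=Ro.from_euler('xyz',o['orientation'],degrees=True)
    G=Ro.from_euler('xyz',[180,0,yaw],degrees=True)
    w=(R.inv()*G).as_rotvec(); D=np.array([x,y,z])-o['tool_pos']
    print('t',round(o['time_s'],1),'pos',o['tool_pos'].round(1),'rpy',o['orientation'].round(1),'F',o['force'].round(1),'w',round(o['grip_width'],1),'gf',round(o['grip_force'],1))
    print(' shift after turn',(G.inv().apply(D)/150).round(4),'turn',(w/2).round(4),'dist',np.linalg.norm(D).round(1))
if __name__=='__main__': goto(*map(float,sys.argv[1:5]))
E
python3 -m creep '[[0,0,0,0,0,0.0795,0],[0,0,0,0,0,0.0795,0],[0,0,0,0,0,0.0795,0],[0,0,0,0,0,0,0]]'; python3 g.py 450 -156.5 140 -1.1
```

```text
time_s: 0.75
tool_pos: [242.6, -493.5, 219.3]
orientation: [-180.0, 0.0, -1.1]
force: [0.6, 0.1, 0.0]
grip_width: 57.1
grip_force: 0.0
t 0.8 pos [ 242.6 -493.5  219.3] rpy [-180.     0.    -1.1] F [0.6 0.1 0. ] w 57.1 gf 0.0
 shift after turn [ 1.3396 -2.273   0.5287] turn [-0.0001  0.0001  0.0004] dist 403.6
```

```bash
python3 -m creep '[[0.15,-0.252,0,0,0,0,0],[0.15,-0.252,0,0,0,0,0],[0.15,-0.252,0,0,0,0,0],[0.15,-0.252,0,0,0,0,0],[0.15,-0.252,0,0,0,0,0],[0.15,-0.252,0,0,0,0,0],[0.15,-0.252,0.13,0,0,0,0],[0.15,-0.252,0.2,0,0,0,0],[0.14,-0.257,0.2,0,0,0,0],[0,0,0,0,0,0,0]]'; python3 g.py 450 -156.5 80 -1.1; python3 -c "
from h import *
c=cam('scene'); im=cv2.resize(c['color'][180:340,180:420],None,fx=3,fy=3)
cv2.imwrite('pics/s1.png',im[:,:,::-1])"
```

```text
time_s: 2.0
tool_pos: [449.5, -153.7, 137.0]
orientation: [-179.8, 0.3, -0.7]
force: [0.4, -0.6, 1.3]
grip_width: 1.0
grip_force: 0.0
t 2.0 pos [ 449.5 -153.7  137. ] rpy [-179.8    0.3   -0.7] F [ 0.4 -0.6  1.3] w 1.0 gf 0.0
 shift after turn [0.0036 0.0184 0.3801] turn [-0.0015  0.0027  0.0031] dist 57.1
```

View pics/s1.png

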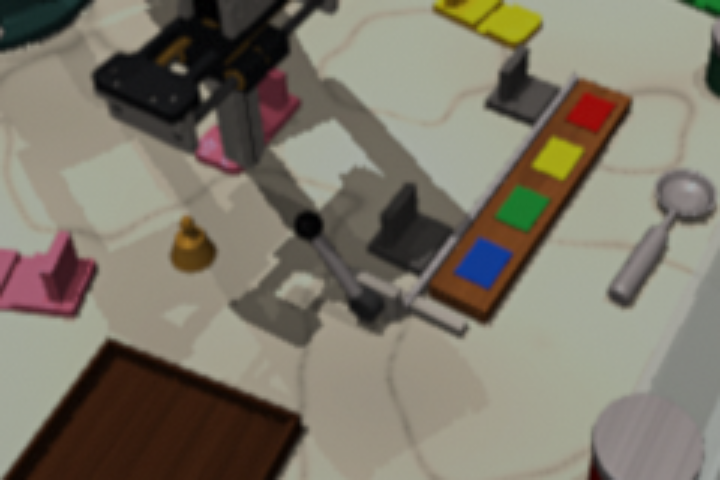

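The scene view shows the closed fingers above and robot-side of the black knob, which is at (283,255) in the full image. The lever is clear for a push in +x.

```bash
python3 -m creep '[[0,0.01,0.19,0,0,0,0],[0,0,0.19,0,0,0,0],[0,0,0,0,0,0,0],[0.1,0,0,0,0,0,0],[0.1,0,0,0,0,0,0],[0.1,0,0,0,0,0,0],[0.1,0,0,0,0,0,0],[0.1,0,0,0,0,0,0],[0.1,0,0,0,0,0,0],[0,0,0,0,0,0,0]]'; python3 g.py 566 -156.5 80 -1.1
```

```text
time_s: 3.3
tool_pos: [541.7, -160.0, 82.5]
orientation: [-180.0, -0.0, -1.1]
force: [-0.2, 0.6, 0.7]
grip_width: 0.1
grip_force: 0.0
t 3.3 pos [ 541.7 -160.    82.5] rpy [-180.    -0.    -1.1] F [-0.2  0.6  0.7] w 0.1 gf 0.0
 shift after turn [ 0.1616 -0.0266  0.0166] turn [-0.0001 -0.0003 -0.0002] dist 24.7
```

```bash
python3 -m creep '[[0.06,-0.02,0,0,0,0,0],[0.06,0,0,0,0,0,0],[0.06,0,0,0,0,0,0],[0.03,0,0,0,0,0,0],[0,0,0,0,0,0,0]]'; python3 -m creep '[[0.03,0,0,0,0,0,0],[0.02,0,0,0,0,0,0],[0,0,0,0,0,0,0]]'; python3 -c "
from h import *
c=cam('scene'); im=cv2.resize(c['color'][180:340,180:420],None,fx=3,fy=3)
cv2.imwrite('pics/s2.png',im[:,:,::-1])"
```

```text
time_s: 3.92
tool_pos: [568.9, -157.6, 82.7]
orientation: [-180.0, 0.5, -1.2]
force: [-10.6, 0.6, 4.7]
grip_width: 0.3
grip_force: 5.4
time_s: 4.3
tool_pos: [569.9, -157.7, 82.4]
orientation: [-179.9, 1.4, -1.2]
force: [-25.9, 0.4, 13.0]
grip_width: 0.4
grip_force: 12.7
```

View pics/s2.png

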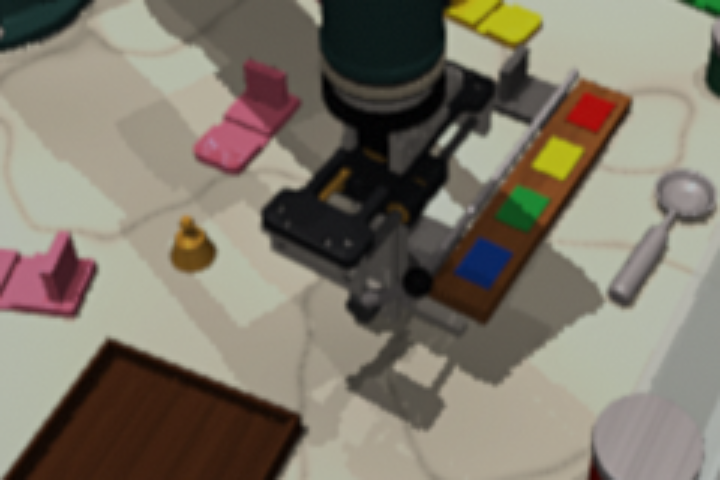

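The lever is fully back: the knob has moved to the dock side at crop (415,283) and the force rose to 26 N at the stop. Next is the blank in the blue slot.

```bash
python3 -m creep '[[-0.2,0,0,0,0,0,0],[-0.1,0,-0.3,0,0,0,0.7],[0,-0.28,-0.05,0,0,0,0.7],[0,-0.28,0,0,0,0,0.7],[0,0,0,0,0,0,0.7],[0,0,0,0,0,0,0.7]]'; python3 g.py 526.5 -74 30 -1.1
```

```text
time_s: 5.1
tool_pos: [536.9, -73.3, 135.8]
orientation: [180.0, -0.1, -1.1]
force: [-0.2, 1.1, -0.0]
grip_width: 46.7
grip_force: 0.0
t 5.1 pos [536.9 -73.3 135.8] rpy [ 1.8e+02 -1.0e-01 -1.1e+00] F [-0.2  1.1 -0. ] w 46.7 gf 0.0
 shift after turn [-0.0693  0.0063  0.7056] turn [ 0.0003 -0.0008 -0.0003] dist 106.4
```

```bash
python3 -m creep '[[-0.069,0.006,0,0,0,0,0.7],[0,0,0.2,0,0,0,0.7],[0,0,0.2,0,0,0,0.7],[0,0,0.2,0,0,0,0.7],[0,0,0.1,0,0,0,0.7],[0,0,0,0,0,0,0.7]]'; python3 g.py 526.5 -74 30 -1.1;python3 -m creep '[[0,0,0,0,0,0,0.3],[0,0,0,0,0,0,0.3],[0,0,0,0,0,0,0.3],[0,0,0,0,0,0,0.3]]'; python3 g.py 526.5 -74 30 -1.1
```

```text
time_s: 5.85
tool_pos: [524.8, -74.1, 29.4]
orientation: [-180.0, 0.1, -1.2]
force: [0.1, -0.3, 0.3]
grip_width: 66.1
grip_force: 0.0
t 5.8 pos [524.8 -74.1  29.4] rpy [-1.8e+02  1.0e-01 -1.2e+00] F [ 0.1 -0.3  0.3] w 66.1 gf 0.0
 shift after turn [ 0.0115 -0.0009 -0.0037] turn [-0.0002  0.0012 -0.001 ] dist 1.8
time_s: 6.35
tool_pos: [526.5, -74.1, 31.6]
orientation: [179.9, -0.1, -1.2]
force: [-0.4, -0.0, 3.4]
grip_width: 39.6
grip_force: 30.0
t 6.3 pos [526.5 -74.1  31.6] rpy [ 1.799e+02 -1.000e-01 -1.200e+00] F [-0.4 -0.   3.4] w 39.6 gf 30.0
 shift after turn [-0.0001 -0.0007  0.0106] turn [ 0.0005 -0.001  -0.0005] dist 1.6
```

```bash
python3 -m creep '[[-0.08,0,0,0,0,0,0.3],[-0.08,0,0,0,0,0,0.3],[-0.1,0,0,0,0,0,0.3],[-0.1,0,0,0,0,0,0.3],[-0.06,0,-0.1,0,0,0,0.3],[0,0,-0.25,0,0,0,0.3],[0,0,-0.25,0,0,0,0.3],[0,0,0,0,0,0,0.3]]'
python3 - <<'E'
from h import *
c=cam('top')
im=cv2.imread('pics/top0.png')
g=im.max(2)
m=((g<110)).astype(np.uint8); m[:,:422]=0;m[:,512:]=0;m[:162]=0;m[244:]=0
m=cv2.morphologyEx(m,cv2.MORPH_OPEN,np.ones((9,9)))
cn=cv2.convexHull(max(cv2.findContours(m,0,2)[0],key=cv2.contourArea))
ap=cv2.approxPolyDP(cn,6,True)[:,0];print(ap.tolist())
print([ray(c,p,22)[:2].round(1).tolist() for p in ap])
cv2.imwrite('pics/t1.png',cv2.resize(c['color'][120:280,260:520],None,fx=3,fy=3)[:,:,::-1])
E
```

```text
time_s: 7.35
tool_pos: [463.3, -72.8, 123.2]
orientation: [179.9, -0.2, -1.2]
force: [-0.8, -0.6, -1.6]
grip_width: 39.7
grip_force: 30.0
[[494, 170], [503, 232], [434, 238], [426, 175]]
[[573.0, -419.2], [419.1, -433.7], [400.1, -265.6], [555.4, -249.1]]
```

View pics/t1.png

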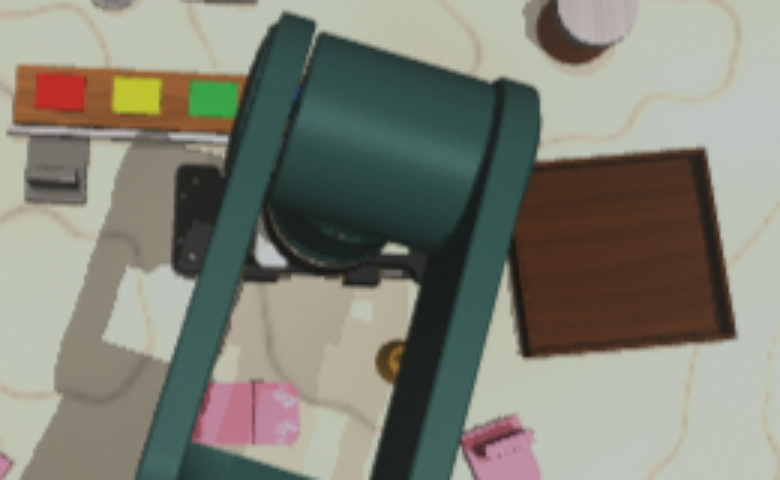

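The tray is clear. Its corners (494,170), (503,232), (434,238), (426,175) give a centre of about (487,-342) and a yaw of 5.9°. The tile hangs in the grip, hidden by the arm.

```bash
python3 g.py 456 -383.3 60 5.9; python3 -m creep '[[0,0.25,0,0,0,-0.031,0.3],[0,0.25,0,0,0,-0.031,0.3],[0,0.25,0,0,0,0,0.3],[0,0.25,0,0,0,0,0.3],[0,0.25,0,0,0,0,0.3],[0,0.25,0,0,0,0,0.3],[0,0.25,0,0,0,0,0.3],[0,0.2,0,0,0,0,0.3],[0,0,0,0,0,0,0.3],[0,0,0,0,0,0,0.3]]'; python3 g.py 456 -383.3 60 5.9
```

```text
t 7.4 pos [462.1 -72.4 120.8] rpy [180.    0.   -1.2] F [-0.6 -0.1 -1.9] w 39.7 gf 30.0
 shift after turn [-0.2536  2.0572  0.4055] turn [ 0.0001  0.     -0.0616] dist 316.8
time_s: 8.65
tool_pos: [485.0, -362.2, 118.2]
orientation: [-179.8, 0.2, 6.0]
force: [-0.5, 0.8, 0.2]
grip_width: 39.9
grip_force: 30.0
t 8.7 pos [ 485.  -362.2  118.2] rpy [-179.8    0.2    6. ] F [-0.5  0.8  0.2] w 39.9 gf 30.0
 shift after turn [-0.2068  0.1203  0.3883] turn [-0.002   0.0015  0.0005] dist 68.4
```

```bash
python3 -m creep '[[-0.207,0.12,0,0,0,0,0.3],[0,0,0.2,0,0,0,0.3],[0,0,0.18,0,0,0,0.3],[0,0,0,0,0,0,0.3],[0,0,0,0,0,0,0.3]]'; python3 g.py 456 -383.3 37.5 5.9; python3 -c "
from h import *
c=cam('scene'); im=cv2.resize(c['color'][230:400,130:370],None,fx=3,fy=3)
cv2.imwrite('pics/s3.png',im[:,:,::-1])"
```

```text
time_s: 9.28
tool_pos: [457.6, -384.3, 64.4]
orientation: [180.0, -0.0, 6.0]
force: [-0.2, 0.2, -1.5]
grip_width: 39.4
grip_force: 30.0
t 9.3 pos [ 457.6 -384.3   64.4] rpy [180.  -0.   6.] F [-0.2  0.2 -1.5] w 39.4 gf 30.0
 shift after turn [-0.01   -0.0079  0.1794] turn [ 0.0003 -0.0003  0.0009] dist 27.0
```

View pics/s3.png

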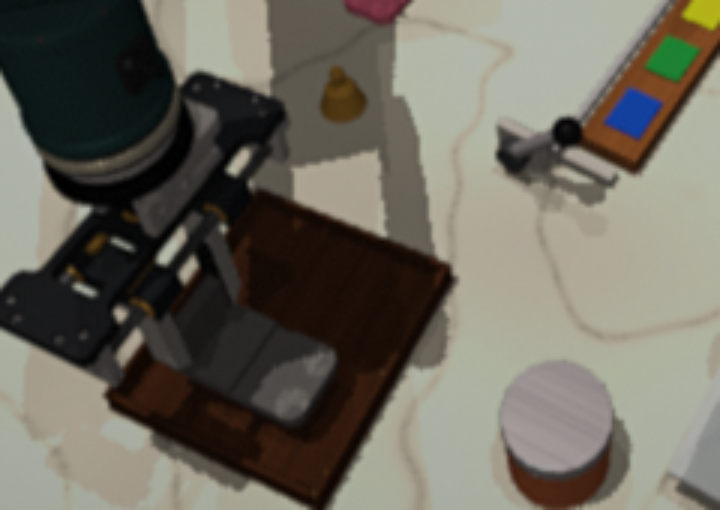

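The blank hangs level above the right half of the tray. Lower it and release.

```bash
python3 -m creep '[[-0.01,-0.006,0.1,0,0,0,0.3],[0,0,0.07,0,0,0,0.3],[0,0,0,0,0,0,0.3],[0,0,0,0,0,0,0.52],[0,0,0,0,0,0,0.52],[0,0,0,0,0,0,0.52]]'; python3 g.py 456 -383.3 37.5 5.9;  python3 -m creep '[[0,0,-0.15,0,0,0,0.52],[0,0,-0.3,0,0,0,0.52],[0,0,-0.2,0,0,0,0.52],[0,-0.3,0,0,0,0.031,0.65],[0,-0.3,0,0,0,0.031,0.65],[0.1,-0.36,0,0,0,0,0.65],[0.1,-0.36,0,0,0,0,0.65],[0.1,-0.36,0,0,0,0,0.65],[0.1,-0.36,0,0,0,0,0.65],[0,0,0,0,0,0,0.65]]'; python3 g.py 530.4 117.5 130 -1.15
```

```text
time_s: 10.07
tool_pos: [455.7, -384.3, 38.3]
orientation: [180.0, -0.0, 5.9]
force: [-0.5, 0.2, 0.3]
grip_width: 49.0
grip_force: 0.0
t 10.1 pos [ 455.7 -384.3   38.3] rpy [180.   -0.    5.9] F [-0.5  0.2  0.3] w 49.0 gf 0.0
 shift after turn [ 0.0027 -0.0064  0.0054] turn [ 0.0002 -0.0002  0.0004] dist 1.3
time_s: 11.32
tool_pos: [514.0, -76.2, 135.8]
orientation: [-180.0, -0.0, -0.8]
force: [0.0, -0.2, 0.1]
grip_width: 61.0
grip_force: 0.0
t 11.3 pos [514.  -76.2 135.8] rpy [-180.    -0.    -0.8] F [ 0.  -0.2  0.1] w 61.0 gf 0.0
 shift after turn [ 0.0833 -1.2935  0.0388] turn [-0.0003 -0.0004  0.003 ] dist 194.5
```

```bash
python3 -m creep '[[0.02,-0.324,0,0,0,0.003,0.65],[0.02,-0.324,0,0,0,0,0.65],[0.02,-0.324,0,0,0,0,0.65],[0.02,-0.324,0.04,0,0,0,0.65],[0,0,0,0,0,0,0.65],[0,0,0,0,0,0,0.65]]'; python3 g.py 530.4 117.5 31 -1.15
```

```text
time_s: 12.08
tool_pos: [530.3, 113.1, 129.5]
orientation: [179.9, -0.0, -1.5]
force: [0.2, -0.6, -0.1]
grip_width: 61.1
grip_force: 0.0
t 12.1 pos [530.3 113.1 129.5] rpy [179.9  -0.   -1.5] F [ 0.2 -0.6 -0.1] w 61.1 gf 0.0
 shift after turn [ 2.000e-04 -2.920e-02  6.565e-01] turn [ 0.0006 -0.     -0.0034] dist 98.6
```

```bash
python3 -m creep '[[0,-0.03,0.2,0,0,-0.003,0.65],[0,0,0.2,0,0,0,0.65],[0,0,0.2,0,0,0,0.65],[0,0,0.057,0,0,0,0.65],[0,0,0,0,0,0,0.65]]'; python3 -m creep '[[0,0,0,0,0,0,0.3],[0,0,0,0,0,0,0.3],[0,0,0,0,0,0,0.3],[0,0,0,0,0,0,0.3]]'; python3 g.py 530.4 117.5 31 -1.15
```

```text
time_s: 12.7
tool_pos: [530.4, 117.7, 31.0]
orientation: [180.0, 0.0, -1.3]
force: [0.1, 0.8, 0.2]
grip_width: 60.9
grip_force: 0.0
time_s: 13.2
tool_pos: [531.1, 118.6, 32.2]
orientation: [180.0, -0.1, -1.1]
force: [-0.5, -1.5, 5.1]
grip_width: 39.6
grip_force: 30.0
t 13.2 pos [531.1 118.6  32.2] rpy [ 1.8e+02 -1.0e-01 -1.1e+00] F [-0.5 -1.5  5.1] w 39.6 gf 30.0
 shift after turn [-0.0043  0.0077  0.0078] turn [ 0.0003 -0.0011  0.    ] dist 1.8
```

```bash
python3 -m creep '[[-0.08,0,0,0,0,0,0.3],[-0.08,0,0,0,0,0,0.3],[-0.1,0,0,0,0,0,0.3],[-0.1,0,0,0,0,0,0.3],[-0.06,0,-0.1,0,0,0,0.3],[0,0,-0.25,0,0,0,0.3],[0,0,-0.25,0,0,0,0.3],[0,0.3,0,0,0,0,0.3],[0,0.3,0,0,0,0,0.3],[0,0.3,0,0,0,0,0.3]]';  python3 -m creep '[[0,0.3,0,0,0,0,0.3],[0,0.3,0,0,0,-0.031,0.3],[0,0.3,0,0,0,-0.031,0.3],[0,0.3,0,0,0,0,0.3],[0,0.3,0,0,0,0,0.3],[0,0.3,0,0,0,0,0.3],[0,0,0,0,0,0,0.3],[0,0,0,0,0,0,0.3]]'; python3 g.py 448.2 -307.7 65 5.9
```

```text
time_s: 14.45
tool_pos: [462.4, -15.3, 120.1]
orientation: [-180.0, 0.2, -1.1]
force: [-0.6, -0.6, -1.6]
grip_width: 40.1
grip_force: 30.0
time_s: 15.45
tool_pos: [477.5, -282.6, 120.0]
orientation: [-179.8, 0.1, 5.9]
force: [0.8, -0.1, -1.1]
grip_width: 40.0
grip_force: 30.0
t 15.4 pos [ 477.5 -282.6  120. ] rpy [-1.798e+02  1.000e-01  5.900e+00] F [ 0.8 -0.1 -1.1] w 40.0 gf 30.0
 shift after turn [-0.2116  0.1461  0.3666] turn [-0.0015  0.0011  0.0004] dist 67.2
```

```bash
python3 -m creep '[[-0.21,0.145,0,0,0,0,0.3],[0,0,0.18,0,0,0,0.3],[0,0,0.18,0,0,0,0.3],[0,0,0.1,0,0,0,0.3],[0,0,0.06,0,0,0,0.3],[0,0,0,0,0,0,0.3],[0,0,0,0,0,0,0.3]]'; python3 g.py 448.2 -307.7 38.5 5.9
```

```text
time_s: 16.32
tool_pos: [450.2, -309.3, 44.0]
orientation: [179.9, -0.1, 6.0]
force: [-0.6, 0.4, -1.7]
grip_width: 40.2
grip_force: 30.0
t 16.3 pos [ 450.2 -309.3   44. ] rpy [ 1.799e+02 -1.000e-01  6.000e+00] F [-0.6  0.4 -1.7] w 40.2 gf 30.0
 shift after turn [-0.0122 -0.0118  0.0367] turn [ 0.0007 -0.0007  0.0005] dist 6.1
```

```bash
python3 -m creep '[[-0.01,-0.01,0.036,0,0,0,0.3],[0,0,0,0,0,0,0.3],[0,0,0,0,0,0,0.52],[0,0,0,0,0,0,0.52],[0,0,0,0,0,0,0.52],[0,0,-0.15,0,0,0,0.52],[0,0,-0.3,0,0,0,0.52],[0,0,-0.3,0,0,0,0.65],[-0.1,-0.2,0,0,0,0,0.65],[0,0,0,0,0,0,0.65]]'
python3 - <<'E'
from h import *
c=cam('top')
for k,v in tiles(c).items(): print(k,v)
s=cam('scene')
a=cv2.resize(c['color'][130:260,140:520],(780,267)); b=cv2.resize(s['color'][230:400,130:370],(440,312))
im=np.zeros((580,780,3),np.uint8); im[:267]=a; im[267:579,:440]=b
cv2.imwrite('pics/m1.png',im[:,:,::-1])
E
python3 g.py 426.1 210.5 130 -8.2
```

```text
time_s: 17.58
tool_pos: [429.6, -278.5, 150.9]
orientation: [179.9, -0.1, 6.0]
force: [0.4, -0.8, -0.5]
grip_width: 61.1
grip_force: 0.0
red (array([446.7, 383.4]), np.float64(-5.9), np.float64(52.9), np.float64(99.0))
yellow (array([426.1, 210.5]), np.float64(-8.2), np.float64(50.2), np.float64(97.9))
green (array([594.5, 348.8]), np.float64(-8.3), np.float64(49.1), np.float64(98.3))
blue (array([419.4, 299. ]), np.float64(-0.5), np.float64(51.1), np.float64(97.7))
t 17.7 pos [ 429.9 -279.5  149.9] rpy [180.  -0.   6.] F [-1.7 -1.1  0.5] w 61.0 gf 0.0
 shift after turn [-0.491  -3.2296  0.1324] turn [ 3.000e-04 -1.000e-04  1.236e-01] dist 490.4
```

View pics/m1.png

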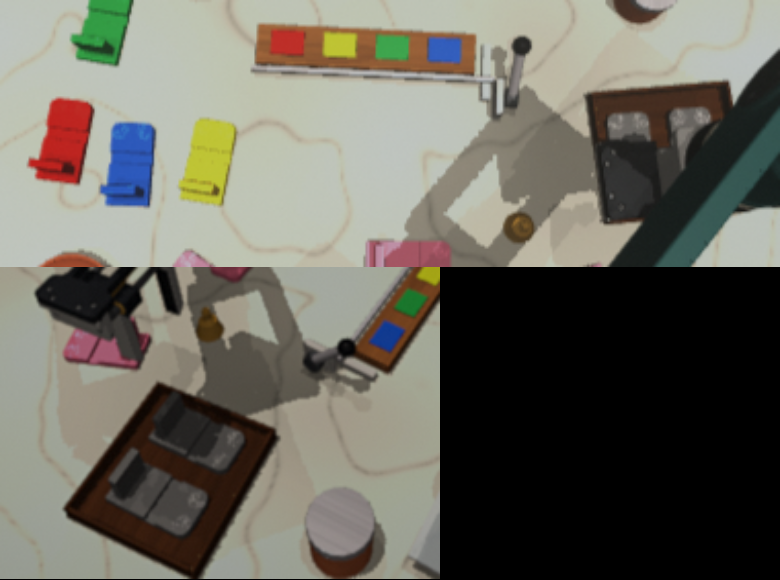

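Both blanks lie flat in the tray, and the lever is free. The coloured tiles haven't moved. Yellow is next.

```bash
python3 -m creep '[[0,0,0,0,0,0.062,0.65],[-0.055,-0.36,0,0,0,0.062,0.65],[-0.055,-0.36,0,0,0,0,0.65],[-0.055,-0.36,0,0,0,0,0.65],[-0.055,-0.36,0,0,0,0,0.65],[-0.055,-0.36,0,0,0,0,0.65],[-0.055,-0.36,0,0,0,0,0.65],[-0.055,-0.36,0,0,0,0,0.65],[-0.055,-0.36,0,0,0,0,0.65],[-0.055,-0.35,0.13,0,0,0,0.65]]';python3 -m creep '[[0,0,0,0,0,0,0.65],[0,0,0,0,0,0,0.65]]'; python3 g.py 426.1 210.5 31 -8.2
```

```text
time_s: 18.92
tool_pos: [421.0, 212.6, 131.4]
orientation: [-179.9, -0.2, -8.3]
force: [0.6, -0.9, -0.5]
grip_width: 61.1
grip_force: 0.0
time_s: 19.18
tool_pos: [419.5, 209.9, 129.9]
orientation: [179.9, 0.0, -8.3]
force: [-0.0, 0.7, -0.4]
grip_width: 61.0
grip_force: 0.0
t 19.2 pos [419.5 209.9 129.9] rpy [179.9   0.   -8.3] F [-0.   0.7 -0.4] w 61.0 gf 0.0
 shift after turn [ 0.0427 -0.01    0.6592] turn [ 0.0007  0.0004 -0.0004] dist 99.1
```

```bash
python3 -m creep '[[0.043,-0.01,0.2,0,0,0,0.65],[0,0,0.2,0,0,0,0.65],[0,0,0.2,0,0,0,0.65],[0,0,0.055,0,0,0,0.65],[0,0,0,0,0,0,0.65]]'; python3 -m creep '[[0,0,0,0,0,0,0.3],[0,0,0,0,0,0,0.3],[0,0,0,0,0,0,0.3],[0,0,0,0,0,0,0.3]]'; python3 -m creep '[[0,0,-0.1,0,0,0,0.3],[0,0,-0.1,0,0,0,0.3],[0,0,0,0,0,0,0.3],[0,0,0,0,0,0,0.3]]';python3 g.py 455 55.6 70 -1.15
```

```text
time_s: 19.8
tool_pos: [426.4, 210.0, 32.6]
orientation: [180.0, -0.0, -8.4]
force: [0.3, -0.3, -0.5]
grip_width: 60.7
grip_force: 0.0
time_s: 20.3
tool_pos: [426.6, 211.0, 33.4]
orientation: [-180.0, -0.1, -8.3]
force: [-0.4, -1.6, 4.7]
grip_width: 39.9
grip_force: 30.0
time_s: 20.8
tool_pos: [425.7, 211.0, 62.2]
orientation: [-180.0, 0.0, -8.3]
force: [-0.2, -0.2, -1.5]
grip_width: 39.4
grip_force: 30.0
t 20.8 pos [425.7 211.   62.2] rpy [-180.     0.    -8.3] F [-0.2 -0.2 -1.5] w 39.4 gf 30.0
 shift after turn [ 0.2161  1.0315 -0.052 ] turn [-0.      0.0001 -0.0621] dist 158.3
```

```bash
python3 -m creep '[[0,0,-0.06,0,0,-0.062,0.3],[0.036,0.206,0,0,0,0,0.3],[0.036,0.206,0,0,0,0,0.3],[0.036,0.206,0,0,0,0,0.3],[0.036,0.206,0,0,0,0,0.3],[0.036,0.206,0,0,0,0,0.3],[0.036,0,0,0,0,0,0.3],[0,0,0,0,0,0,0.3],[0,0,0,0,0,0,0.3]]';python3 g.py 455 55.7 34.5 -1.15
```

```text
time_s: 21.92
tool_pos: [454.8, 56.7, 71.0]
orientation: [-180.0, 0.0, -1.1]
force: [0.9, 0.5, -1.4]
grip_width: 39.4
grip_force: 30.0
t 21.9 pos [454.8  56.7  71. ] rpy [-180.     0.    -1.1] F [ 0.9  0.5 -1.4] w 39.4 gf 30.0
 shift after turn [0.0015 0.0065 0.243 ] turn [-0.0001  0.0004  0.0005] dist 36.5
```

```bash
python3 -m creep '[[0,0.0065,0.12,0,0,0,0.3],[0,0,0.12,0,0,0,0.3],[0,0,0,0,0,0,0.3],[0,0,0,0,0,0,0.3]]';python3 g.py 529.5 54.2 34.5 -1.15; python3 -c "
from h import *
c=cam('top'); print(tiles(c)['yellow'])
s=cam('scene'); a=cv2.resize(s['color'][150:310,250:420],None,fx=3,fy=3);b=cv2.resize(c['color'][120:260,240:400],None,fx=1.7,fy=1.7)
im=np.zeros((480,800,3),np.uint8); im[:,:510]=a; im[:b.shape[0],510:510+b.shape[1]]=b
cv2.imwrite('pics/y1.png',im[:,:,::-1])"
```

```text
time_s: 22.42
tool_pos: [455.1, 55.3, 35.7]
orientation: [180.0, -0.0, -1.1]
force: [-0.2, 0.3, -0.8]
grip_width: 39.6
grip_force: 30.0
t 22.4 pos [455.1  55.3  35.7] rpy [180.   -0.   -1.1] F [-0.2  0.3 -0.8] w 39.6 gf 30.0
 shift after turn [ 0.4959 -0.0028  0.0077] turn [ 0.     -0.0001  0.0004] dist 74.4Traceback (most recent call last):
  File "<string>", line 3, in <module>
    c=cam('top'); print(tiles(c)['yellow'])
                        ~~~~~^^^
  File "h.py", line 36, in tiles
    ed=np.array([[x,t[(abs(s-x)<2.5)].min()] for x in b])
                    ~~~~~~~~~~~~~~~~~~~~~^^
    return umr_minimum(a, axis, None, out, keepdims, initial, where)
ValueError: zero-size array to reduction operation minimum which has no identity
```

```bash
sed -i 's/for x in b\])/for x in b if (abs(s-x)<2.5).any()])/' h.py
python3 -m creep '[[0.12,-0.003,0.008,0,0,0,0.3],[0.12,0,0,0,0,0,0.3],[0.05,0,0,0,0,0,0.3],[0.05,0,0,0,0,0,0.3],[0,0,0,0,0,0,0.3]]';python3 g.py 529.5 54.2 34.5 -1.15
```

```text
time_s: 23.1
tool_pos: [506.3, 54.2, 34.2]
orientation: [180.0, -0.0, -1.2]
force: [-0.2, 0.1, -1.6]
grip_width: 39.8
grip_force: 30.0
t 23.1 pos [506.3  54.2  34.2] rpy [180.   -0.   -1.2] F [-0.2  0.1 -1.6] w 39.8 gf 30.0
 shift after turn [ 0.1547 -0.0028 -0.0019] turn [ 0.     -0.0001 -0.0001] dist 23.2
```

```bash
python3 -m creep '[[0.05,-0.001,0,0,0,0,0.3],[0.05,0,0,0,0,0,0.3],[0.05,0,0,0,0,0,0.3],[0,0,0,0,0,0,0.3]]';python3 -m creep '[[0.015,0,0,0,0,0,0.3],[0.015,0,0,0,0,0,0.3],[0,0,0,0,0,0,0.3]]';python3 g.py 529.5 54.2 34.5 -1.15
```

```text
time_s: 23.6
tool_pos: [529.2, 53.9, 34.1]
orientation: [180.0, -0.0, -1.2]
force: [0.2, 0.2, -1.0]
grip_width: 39.7
grip_force: 30.0
time_s: 23.98
tool_pos: [530.4, 53.9, 33.6]
orientation: [180.0, 0.4, -1.1]
force: [-6.3, 0.0, 2.9]
grip_width: 39.8
grip_force: 30.0
t 24.0 pos [530.4  53.9  33.6] rpy [180.    0.4  -1.1] F [-6.3  0.   2.9] w 39.8 gf 30.0
 shift after turn [-0.0061 -0.0021 -0.0062] turn [0.0002 0.0032 0.0001] dist 1.3
```

```bash
python3 -m creep '[[0.015,0,0,0,0,0,0.3],[0,0,0,0,0,0,0.3],[0,0,0,0,0,0,0.3]]';python3 -m creep '[[0,0,0,0,0,0,0.52],[0,0,0,0,0,0,0.52],[0,0,0,0,0,0,0.52],[0,0,-0.2,0,0,0,0.52],[0,0,-0.3,0,0,0,0.52],[0,0,-0.2,0,0,0,0.65],[-0.1,0,0,0,0,0,0.65],[0,0,0,0,0,0,0.65]]'
python3 - <<'E'
from h import *
c=cam('top')
for k,v in tiles(c).items(): print(k,v)
E
python3 g.py 419.4 299 130 -0.5
```

```text
time_s: 24.35
tool_pos: [530.5, 53.8, 33.5]
orientation: [180.0, 0.6, -1.1]
force: [-12.1, -0.1, 6.9]
grip_width: 39.7
grip_force: 30.0
time_s: 25.35
tool_pos: [518.5, 54.2, 137.6]
orientation: [180.0, 0.1, -1.2]
force: [-0.2, 1.6, -0.0]
grip_width: 60.7
grip_force: 0.0
t 25.4 pos [518.6  54.2 137.1] rpy [180.    0.2  -1.2] F [-0.1  0.4  1. ] w 61.0 gf 0.0
 shift after turn [-0.6759 -1.6264  0.0472] turn [ 0.0001  0.0016 -0.0057] dist 264.3Traceback (most recent call last):
  File "<stdin>", line 3, in <module>
  File "h.py", line 37, in tiles
    k=np.polyfit(ed[:,0],ed[:,1],1)[0]; yaw+=np.arctan(k); d=np.array([np.cos(yaw),np.sin(yaw)])
                 ~~^^^^^
IndexError: too many indices for array: array is 1-dimensional, but 2 were indexed
```

```bash
sed -i 's/i=1+np.argmax(st\[1:,4\]); /i=1+np.argmax(st[1:,4])\n        if st[i,4]<400: continue/' h.py
python3 - <<'E'
from h import *
c=cam('top')
for k,v in tiles(c).items(): print(k,v)
E
python3 -m creep '[[-0.097,-0.23,0,0,0,0,0.65],[-0.097,-0.23,0,0,0,0,0.65],[-0.097,-0.23,0,0,0,0,0.65],[-0.097,-0.23,0,0,0,0,0.65],[-0.097,-0.23,0,0,0,0,0.65],[-0.097,-0.23,0.04,0,0,-0.005,0.65],[-0.094,-0.24,0,0,0,0,0.65],[0,0,0,0,0,0,0.65],[0,0,0,0,0,0,0.65]]'
python3 g.py 419.4 299 31 -0.5
```

```text
red (array([446.7, 383.4]), np.float64(-5.9), np.float64(52.9), np.float64(99.0))
green (array([594.6, 349. ]), np.float64(-8.6), np.float64(49.1), np.float64(98.3))
blue (array([419.5, 298.9]), np.float64(-0.5), np.float64(51.4), np.float64(97.8))
time_s: 26.58
tool_pos: [423.3, 298.3, 131.9]
orientation: [179.9, 0.1, -0.6]
force: [-1.0, 0.5, -0.5]
grip_width: 61.1
grip_force: 0.0
t 26.6 pos [423.3 298.3 131.9] rpy [ 1.799e+02  1.000e-01 -6.000e-01] F [-1.   0.5 -0.5] w 61.1 gf 0.0
 shift after turn [-0.0258 -0.0046  0.6723] turn [ 0.0009  0.0007 -0.0007] dist 100.9
```

```bash
python3 -m creep '[[-0.026,-0.005,0.2,0,0,0,0.65],[0,0,0.2,0,0,0,0.65],[0,0,0.2,0,0,0,0.65],[0,0,0.065,0,0,0,0.65],[0,0,0,0,0,0,0.65]]'; python3 -m creep '[[0,0,0,0,0,0,0.3],[0,0,0,0,0,0,0.3],[0,0,0,0,0,0,0.3],[0,0,0,0,0,0,0.3]]'; python3 -m creep '[[0,0,-0.2,0,0,0,0.3],[0,0,-0.2,0,0,0,0.3],[0,0,-0.1,0,0,0,0.3],[0,0,0,0,0,0,0.3],[0,0,0,0,0,0,0.3]]';python3 g.py 455 -72.8 100 -1.15
```

```text
time_s: 27.2
tool_pos: [419.8, 298.9, 32.9]
orientation: [180.0, 0.1, -0.7]
force: [-0.1, -0.0, 0.8]
grip_width: 60.9
grip_force: 0.0
time_s: 27.7
tool_pos: [420.3, 299.9, 34.5]
orientation: [-180.0, -0.1, -0.6]
force: [0.3, -1.5, 4.3]
grip_width: 39.8
grip_force: 30.0
time_s: 28.32
tool_pos: [418.8, 299.4, 106.8]
orientation: [179.9, 0.1, -0.6]
force: [-0.5, -0.1, -0.9]
grip_width: 39.8
grip_force: 30.0
t 28.3 pos [418.8 299.4 106.8] rpy [ 1.799e+02  1.000e-01 -6.000e-01] F [-0.5 -0.1 -0.9] w 39.8 gf 30.0
 shift after turn [0.2913 2.4758 0.045 ] turn [0.0007 0.0012 0.005 ] dist 374.0
```

```bash
python3 -m creep '[[0.036,0.309,0,0,0,0.005,0.3],[0.036,0.309,0,0,0,0,0.3],[0.036,0.309,0,0,0,0,0.3],[0.036,0.309,0,0,0,0,0.3],[0.036,0.309,0,0,0,0,0.3],[0.036,0.309,0,0,0,0,0.3],[0.036,0.309,0,0,0,0,0.3],[0.036,0.309,0.15,0,0,0,0.3],[0,0,0,0,0,0,0.3],[0,0,0,0,0,0,0.3]]';python3 g.py 455 -72.6 35 -1.15
```

```text
time_s: 29.58
tool_pos: [455.0, -71.3, 84.7]
orientation: [-179.9, 0.1, -1.2]
force: [-0.2, 0.6, -0.8]
grip_width: 40.0
grip_force: 30.0
t 29.6 pos [455.  -71.3  84.7] rpy [-1.799e+02  1.000e-01 -1.200e+00] F [-0.2  0.6 -0.8] w 40.0 gf 30.0
 shift after turn [1.000e-04 8.800e-03 3.314e-01] turn [-0.0006  0.0012 -0.0003] dist 49.7
```

```bash
python3 -m creep '[[0,0.009,0.16,0,0,0,0.3],[0,0,0.17,0,0,0,0.3],[0,0,0,0,0,0,0.3],[0,0,0,0,0,0,0.3]]';python3 g.py 526.8 -74.1 34.5 -1.15
```

```text
time_s: 30.08
tool_pos: [456.1, -72.3, 37.1]
orientation: [180.0, -0.0, -1.1]
force: [-0.3, -0.3, -0.5]
grip_width: 39.8
grip_force: 30.0
t 30.1 pos [456.1 -72.3  37.1] rpy [180.   -0.   -1.1] F [-0.3 -0.3 -0.5] w 39.8 gf 30.0
 shift after turn [0.4715 0.0024 0.0175] turn [ 0.     -0.0003  0.0007] dist 70.8
```

```bash
python3 -m creep '[[0.12,0.003,0.014,0,0,0,0.3],[0.12,0,0,0,0,0,0.3],[0.04,0,0,0,0,0,0.3],[0.04,0,0,0,0,0,0.3],[0,0,0,0,0,0,0.3]]';python3 g.py 526.8 -74.1 34.5 -1.15
```

```text
time_s: 30.7
tool_pos: [503.8, -74.5, 34.5]
orientation: [180.0, -0.0, -1.1]
force: [-0.2, 0.6, -0.1]
grip_width: 39.9
grip_force: 30.0
t 30.7 pos [503.8 -74.5  34.5] rpy [180.   -0.   -1.1] F [-0.2  0.6 -0.1] w 39.9 gf 30.0
 shift after turn [ 0.153  -0.0056 -0.0003] turn [ 0.0001 -0.0001  0.    ] dist 23.0
```

```bash
python3 -m creep '[[0.05,-0.003,0,0,0,0,0.3],[0.05,0,0,0,0,0,0.3],[0.04,0,0,0,0,0,0.3],[0,0,0,0,0,0,0.3]]';python3 -m creep '[[0.02,0,0,0,0,0,0.3],[0.02,0,0,0,0,0,0.3],[0,0,0,0,0,0,0.3],[0,0,0,0,0,0,0.3]]';python3 g.py 526.8 -74.1 34.5 -1.15
```

```text
time_s: 31.2
tool_pos: [525.2, -74.6, 34.2]
orientation: [180.0, 0.0, -1.2]
force: [-0.0, -0.7, -0.5]
grip_width: 39.7
grip_force: 30.0
time_s: 31.7
tool_pos: [527.9, -74.6, 34.0]
orientation: [180.0, 0.4, -1.1]
force: [-8.1, -0.9, 4.3]
grip_width: 39.9
grip_force: 30.0
t 31.7 pos [527.9 -74.6  34. ] rpy [180.    0.4  -1.1] F [-8.1 -0.9  4.3] w 39.9 gf 30.0
 shift after turn [-0.0073 -0.0035 -0.0035] turn [0.     0.0034 0.    ] dist 1.3
```

```bash
python3 -m creep '[[0.012,0,0,0,0,0,0.3],[0,0,0,0,0,0,0.3]]';python3 -m creep '[[0,0,0,0,0,0,0.52],[0,0,0,0,0,0,0.52],[0,0,0,0,0,0,0.52],[0,0,-0.2,0,0,0,0.52],[0,0,-0.3,0,0,0,0.52],[0,0,-0.2,0,0,0,0.65],[-0.1,0,0,0,0,0,0.65],[0,0,0,0,0,0,0.65]]'
python3 - <<'E'
from h import *
c=cam('top')
for k,v in tiles(c).items(): print(k,v)
E
python3 g.py 446.7 383.4 137 -5.9
```

```text
time_s: 31.95
tool_pos: [528.0, -74.7, 34.0]
orientation: [180.0, 0.6, -1.1]
force: [-12.4, -1.9, 7.9]
grip_width: 39.6
grip_force: 30.0
time_s: 32.95
tool_pos: [515.8, -74.1, 137.7]
orientation: [-180.0, 0.1, -1.2]
force: [-0.8, -0.5, -0.2]
grip_width: 61.1
grip_force: 0.0
red (array([446.6, 383.2]), np.float64(-5.7), np.float64(52.9), np.float64(98.6))
green (array([594.6, 348.9]), np.float64(-8.5), np.float64(49.1), np.float64(98.0))
t 33.0 pos [515.9 -74.  137.2] rpy [-180.     0.2   -1.2] F [-0.2  1.1 -0.2] w 61.3 gf 0.0
 shift after turn [-7.723e-01 -2.986e+00  1.300e-03] turn [-0.0003  0.0016  0.0413] dist 462.6
```

```bash
python3 -m creep '[[0,0,0,0,0,0.041,0.65],[-0.086,-0.332,0,0,0,0,0.65],[-0.086,-0.332,0,0,0,0,0.65],[-0.086,-0.332,0,0,0,0,0.65],[-0.086,-0.332,0,0,0,0,0.65],[-0.086,-0.332,0,0,0,0,0.65],[-0.086,-0.332,0,0,0,0,0.65],[-0.086,-0.332,0,0,0,0,0.65],[-0.086,-0.332,0,0,0,0,0.65],[-0.086,-0.332,0,0,0,0,0.65]]'
python3 -m creep '[[0,0,0,0,0,0,0.65],[0,0,0,0,0,0,0.65]]';python3 g.py 446.7 383 32 -5.9
```

```text
time_s: 34.25
tool_pos: [446.5, 384.4, 136.7]
orientation: [179.9, 0.1, -5.9]
force: [1.6, -0.4, 0.2]
grip_width: 61.2
grip_force: 0.0
time_s: 34.5
tool_pos: [447.1, 382.5, 137.3]
orientation: [179.8, 0.1, -5.8]
force: [-0.7, 0.2, -1.3]
grip_width: 61.1
grip_force: 0.0
t 34.5 pos [447.1 382.5 137.3] rpy [ 1.798e+02  1.000e-01 -5.800e+00] F [-0.7  0.2 -1.3] w 61.1 gf 0.0
 shift after turn [-0.0031 -0.0031  0.7019] turn [0.0014 0.0011 0.0006] dist 105.3
```

```bash
python3 -m creep '[[-0.003,-0.003,0.2,0,0,0,0.65],[0,0,0.2,0,0,0,0.65],[0,0,0.2,0,0,0,0.65],[0,0,0.1,0,0,0,0.65],[0,0,0,0,0,0,0.65]]'; python3 -m creep '[[0,0,0,0,0,0,0.3],[0,0,0,0,0,0,0.3],[0,0,0,0,0,0,0.3],[0,0,0,0,0,0,0.3]]'; python3 -m creep '[[0,0,-0.2,0,0,0,0.3],[0,0,-0.2,0,0,0,0.3],[0,0,-0.1,0,0,0,0.3],[0,0,0,0,0,-0.041,0.3],[0,0,0,0,0,0,0.3],[0,0,0,0,0,0,0.3]]';python3 g.py 459 119.6 75 -1.15
```

```text
time_s: 35.12
tool_pos: [446.9, 382.3, 32.9]
orientation: [179.9, 0.1, -5.9]
force: [0.2, 0.5, 0.2]
grip_width: 61.0
grip_force: 0.0
time_s: 35.62
tool_pos: [448.1, 384.2, 35.6]
orientation: [-179.9, -0.1, -5.8]
force: [0.6, -0.7, 4.6]
grip_width: 39.5
grip_force: 30.0
time_s: 36.38
tool_pos: [446.9, 383.5, 108.2]
orientation: [179.9, 0.1, -1.2]
force: [-0.9, -0.4, -1.4]
grip_width: 39.7
grip_force: 30.0
t 36.4 pos [446.9 383.5 108.2] rpy [ 1.799e+02  1.000e-01 -1.200e+00] F [-0.9 -0.4 -1.4] w 39.7 gf 30.0
 shift after turn [0.1163 1.7575 0.2211] turn [ 0.0006  0.0008 -0.0006] dist 266.3
```

```bash
python3 -m creep '[[0.02,0.293,0,0,0,0,0.3],[0.02,0.293,0,0,0,0,0.3],[0.02,0.293,0,0,0,0,0.3],[0.02,0.293,0,0,0,0,0.3],[0.02,0.293,0,0,0,0,0.3],[0.02,0.293,0.1,0,0,0,0.3],[0,0,0.12,0,0,0,0.3],[0,0,0,0,0,0,0.3],[0,0,0,0,0,0,0.3]]';python3 g.py 459 119.5 36 -1.15
```

```text
time_s: 37.5
tool_pos: [460.2, 120.2, 76.5]
orientation: [-180.0, -0.0, -1.1]
force: [-0.1, -0.5, -0.3]
grip_width: 40.0
grip_force: 30.0
t 37.5 pos [460.2 120.2  76.5] rpy [-180.    -0.    -1.1] F [-0.1 -0.5 -0.3] w 40.0 gf 30.0
 shift after turn [-0.0082  0.0045  0.2703] turn [-0.     -0.0002  0.0001] dist 40.6
```

```bash
python3 -m creep '[[0,0.004,0.13,0,0,0,0.3],[0,0,0.14,0,0,0,0.3],[0,0,0,0,0,0,0.3],[0,0,0,0,0,0,0.3]]';python3 g.py 531 118 35.3 -1.15
```

```text
time_s: 38.0
tool_pos: [460.5, 119.7, 36.6]
orientation: [-180.0, -0.1, -1.1]
force: [0.2, 0.5, -1.2]
grip_width: 39.8
grip_force: 30.0
t 38.0 pos [460.5 119.7  36.6] rpy [-1.8e+02 -1.0e-01 -1.1e+00] F [ 0.2  0.5 -1.2] w 39.8 gf 30.0
 shift after turn [0.4702 0.0019 0.0083] turn [-0.     -0.0005  0.0003] dist 70.5
```

```bash
python3 -m creep '[[0.12,0.002,0.007,0,0,0,0.3],[0.12,0,0,0,0,0,0.3],[0.04,0,0,0,0,0,0.3],[0.04,0,0,0,0,0,0.3],[0,0,0,0,0,0,0.3]]';python3 g.py 531 118 35.3 -1.15
```

```text
time_s: 38.62
tool_pos: [508.2, 118.0, 34.8]
orientation: [180.0, -0.0, -1.2]
force: [0.7, -0.1, -0.3]
grip_width: 39.8
grip_force: 30.0
t 38.6 pos [508.2 118.   34.8] rpy [180.   -0.   -1.2] F [ 0.7 -0.1 -0.3] w 39.8 gf 30.0
 shift after turn [ 0.1523 -0.0032 -0.003 ] turn [ 0.     -0.0002 -0.    ] dist 22.9
```

```bash
python3 -m creep '[[0.05,0,0,0,0,0,0.3],[0.05,0,0,0,0,0,0.3],[0.04,0,0,0,0,0,0.3],[0,0,0,0,0,0,0.3]]';python3 -m creep '[[0.02,0,0,0,0,0,0.3],[0.02,0,0,0,0,0,0.3],[0,0,0,0,0,0,0.3],[0,0,0,0,0,0,0.3]]';python3 g.py 531 118 34.5 -1.15
```

```text
time_s: 39.12
tool_pos: [529.9, 117.4, 34.7]
orientation: [180.0, -0.1, -1.2]
force: [1.5, -0.5, -0.0]
grip_width: 39.7
grip_force: 30.0
time_s: 39.62
tool_pos: [532.8, 117.4, 34.7]
orientation: [180.0, 0.3, -1.1]
force: [-6.6, -0.5, 5.7]
grip_width: 39.8
grip_force: 30.0
t 39.6 pos [532.8 117.4  34.7] rpy [180.    0.3  -1.1] F [-6.6 -0.5  5.7] w 39.8 gf 30.0
 shift after turn [-0.0123 -0.0039  0.0015] turn [0.0003 0.0025 0.    ] dist 2.0
```

```bash
python3 -m creep '[[0.015,0,0,0,0,0,0.3],[0,0,0,0,0,0,0.3]]';python3 -m creep '[[0,0,0,0,0,0,0.52],[0,0,0,0,0,0,0.52],[0,0,0,0,0,0,0.52],[0,0,-0.2,0,0,0,0.52],[0,0,-0.3,0,0,0,0.52],[0,0,-0.2,0,0,0,0.65],[-0.1,0,0,0,0,0.064,0.65],[0,0,0,0,0,0,0.65]]'
python3 - <<'E'
from h import *
c=cam('top')
for k,v in tiles(c).items(): print(k,v)
E
python3 g.py 594.6 349 137 -8.5
```

```text
time_s: 39.88
tool_pos: [533.1, 117.2, 34.6]
orientation: [179.9, 0.6, -1.2]
force: [-12.6, -1.9, 9.6]
grip_width: 39.6
grip_force: 30.0
time_s: 40.88
tool_pos: [522.2, 117.7, 140.1]
orientation: [-180.0, -0.1, -8.4]
force: [0.3, 0.3, 0.5]
grip_width: 61.2
grip_force: 0.0
t 40.9 pos [522.3 117.6 139.5] rpy [180.   -0.   -8.4] F [-0.   0.8  0.3] w 61.4 gf 0.0
 shift after turn [ 0.2488 -1.5968  0.0167] turn [ 0.     -0.0002  0.0012] dist 242.4
```

Run:
```python
from h import *
c=cam('top'); cv2.imwrite('pics/g1.png',cv2.resize(c['color'][80:280,110:430],None,fx=2.4,fy=2.4)[:,:,::-1])
```

```text
(no output)
```

View pics/g1.png

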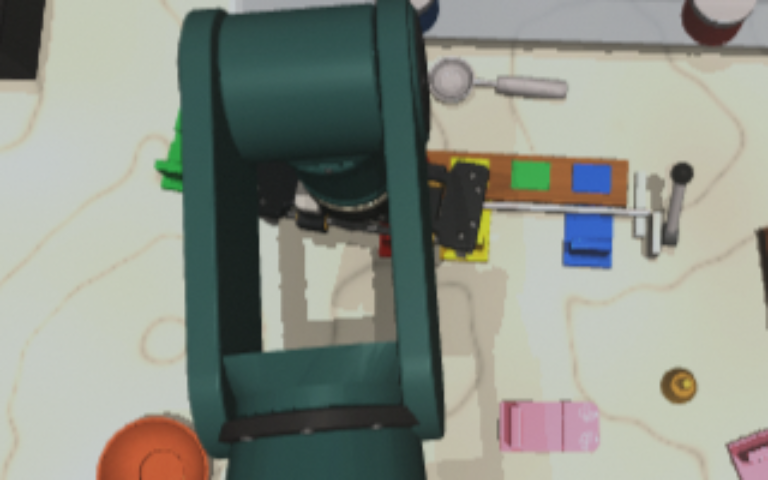

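Green is partly hidden by the arm, but its handle is still at about (176–182,151), as before, so it hasn't moved.

```bash
python3 -m creep '[[0.05,-0.32,0,0,0,0.001,0.65],[0.05,-0.32,0,0,0,0,0.65],[0.05,-0.32,0,0,0,0,0.65],[0.05,-0.32,0,0,0,0,0.65],[0.049,-0.317,0,0,0,0,0.65],[0,0,0,0,0,0,0.65],[0,0,0,0,0,0,0.65]]';python3 g.py 594.6 348.7 33 -8.5
python3 - <<'E'
from h import *
c=cam('scene'); cv2.imwrite('pics/g2.png',cv2.resize(c['color'][90:290,310:510],None,fx=3,fy=3)[:,:,::-1])
print('handle top ends proj',[proj(c,p).round(0) for p in((591.6,329,48),(597.6,368.5,48))])
E
```

```text
time_s: 41.85
tool_pos: [594.8, 348.3, 138.4]
orientation: [179.9, 0.1, -8.6]
force: [0.8, -0.0, -1.2]
grip_width: 61.0
grip_force: 0.0
t 41.9 pos [594.8 348.3 138.4] rpy [ 1.799e+02  1.000e-01 -8.600e+00] F [ 0.8 -0.  -1.2] w 61.0 gf 0.0
 shift after turn [-0.0018 -0.0025  0.7025] turn [ 0.001   0.0007 -0.0006] dist 105.4
handle top ends proj [array([402., 163.]), array([408., 157.])]
```

View pics/g2.png

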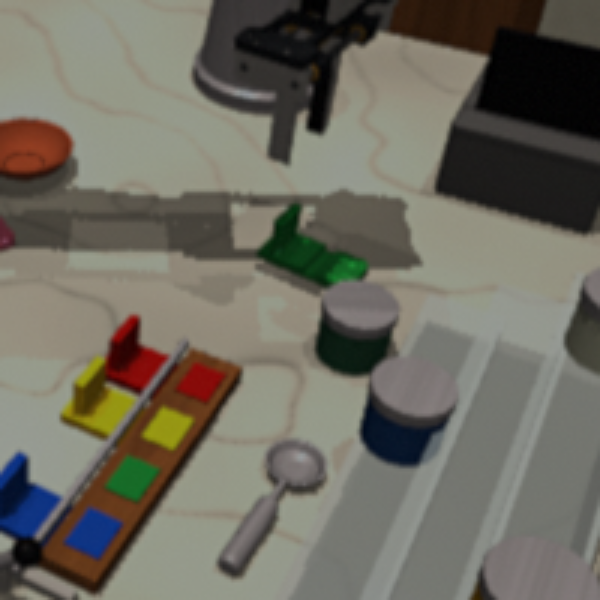

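Green's handle top is at about (402–409,167–159), matching the prediction. Grip it.

```bash
python3 -m creep '[[-0.002,-0.002,0.2,0,0,0,0.65],[0,0,0.2,0,0,0,0.65],[0,0,0.2,0,0,0,0.65],[0,0,0.1,0,0,0,0.65],[0,0,0,0,0,0,0.65]]'; python3 -m creep '[[0,0,0,0,0,0,0.3],[0,0,0,0,0,0,0.3],[0,0,0,0,0,0,0.3],[0,0,0,0,0,0,0.3]]'; python3 -m creep '[[0,0,-0.2,0,0,0,0.3],[0,0,-0.2,0,0,0,0.3],[0,0,-0.2,0,0,0,0.3],[0,0,0,0,0,-0.064,0.3],[0,0,0,0,0,0,0.3],[0,0,0,0,0,0,0.3]]';python3 g.py 456 -8.4 125 -1.15
```

```text
time_s: 42.52
tool_pos: [594.1, 348.0, 33.7]
orientation: [179.9, 0.1, -8.7]
force: [-0.2, 0.0, -0.1]
grip_width: 60.9
grip_force: 0.0
time_s: 43.02
tool_pos: [595.5, 349.5, 36.4]
orientation: [-179.9, -0.1, -8.6]
force: [-0.4, -1.0, 5.4]
grip_width: 40.0
grip_force: 30.0
time_s: 43.78
tool_pos: [594.0, 349.1, 123.2]
orientation: [179.9, 0.1, -1.4]
force: [-0.9, 0.2, -1.4]
grip_width: 39.6
grip_force: 30.0
t 43.8 pos [594.  349.1 123.2] rpy [ 1.799e+02  1.000e-01 -1.400e+00] F [-0.9  0.2 -1.4] w 39.6 gf 30.0
 shift after turn [-0.8723  2.4014 -0.0121] turn [ 0.0005  0.0011 -0.0019] dist 383.2
```

```bash
python3 -m creep '[[-0.11,0.3,0,0,0,-0.002,0.3],[-0.11,0.3,0,0,0,0,0.3],[-0.11,0.3,0,0,0,0,0.3],[-0.11,0.3,0,0,0,0,0.3],[-0.11,0.3,0,0,0,0,0.3],[-0.11,0.3,0,0,0,0,0.3],[-0.11,0.3,0,0,0,0,0.3],[-0.1,0.3,0,0,0,0,0.3],[0,0,0.2,0,0,0,0.3],[0,0,0,0,0,0,0.3]]';python3 -m creep '[[0,0,0.12,0,0,0,0.3],[0,0,0,0,0,0,0.3],[0,0,0,0,0,0,0.3]]';python3 g.py 456 -8.4 37 -1.15
```

```text
time_s: 45.02
tool_pos: [455.0, -8.4, 92.0]
orientation: [-180.0, 0.4, -1.2]
force: [-0.4, 0.2, -0.3]
grip_width: 39.6
grip_force: 30.0
time_s: 45.4
tool_pos: [458.1, -7.8, 77.5]
orientation: [180.0, -0.1, -1.0]
force: [0.1, -0.0, -0.3]
grip_width: 39.8
grip_force: 30.0
t 45.4 pos [458.1  -7.8  77.5] rpy [ 1.8e+02 -1.0e-01 -1.0e+00] F [ 0.1 -0.  -0.3] w 39.8 gf 30.0
 shift after turn [-0.0137  0.004   0.2702] turn [ 0.0001 -0.0005  0.0013] dist 40.6
```

```bash
python3 -m creep '[[0,0.004,0.13,0,0,0.001,0.3],[0,0,0.14,0,0,0,0.3],[0,0,0,0,0,0,0.3],[0,0,0,0,0,0,0.3]]';python3 g.py 528.5 -10.1 35.8 -1.15
python3 - <<'E'
from h import *
c=cam('scene'); cv2.imwrite('pics/g3.png',cv2.resize(c['color'][170:320,240:440],None,fx=3,fy=3)[:,:,::-1])
E
```

```text
time_s: 45.9
tool_pos: [458.1, -8.7, 37.1]
orientation: [180.0, -0.1, -1.1]
force: [0.7, 0.3, -1.0]
grip_width: 39.9
grip_force: 30.0
t 45.9 pos [458.1  -8.7  37.1] rpy [ 1.8e+02 -1.0e-01 -1.1e+00] F [ 0.7  0.3 -1. ] w 39.9 gf 30.0
 shift after turn [ 4.696e-01 -3.000e-04  8.800e-03] turn [ 0.0001 -0.0006  0.0001] dist 70.5
```

View pics/g3.png

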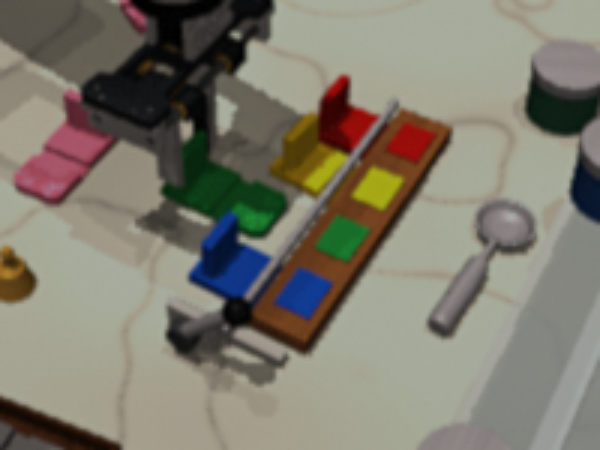

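Green is level and lined up with its slot at crop (250,205), and the other three look home. Insert it.

```bash
python3 -m creep '[[0.12,0,0.008,0,0,0,0.3],[0.12,0,0,0,0,0,0.3],[0.04,0,0,0,0,0,0.3],[0.04,0,0,0,0,0,0.3],[0,0,0,0,0,0,0.3]]';python3 g.py 528.5 -10.1 35.3 -1.15
```

```text
time_s: 46.58
tool_pos: [505.9, -9.8, 35.4]
orientation: [180.0, -0.1, -1.2]
force: [1.2, -0.8, 0.6]
grip_width: 39.7
grip_force: 30.0
t 46.6 pos [505.9  -9.8  35.4] rpy [ 1.8e+02 -1.0e-01 -1.2e+00] F [ 1.2 -0.8  0.6] w 39.7 gf 30.0
 shift after turn [ 0.1504 -0.0012  0.0004] turn [ 0.0001 -0.0006 -0.0001] dist 22.6
```

```bash
python3 -m creep '[[0.05,0,0,0,0,0,0.3],[0.05,0,0,0,0,0,0.3],[0.04,0,0,0,0,0,0.3],[0,0,0,0,0,0,0.3]]';python3 -m creep '[[0.02,0,0,0,0,0,0.3],[0.02,0,0,0,0,0,0.3],[0,0,0,0,0,0,0.3],[0,0,0,0,0,0,0.3]]';python3 g.py 528.5 -10.1 34.5 -1.15
```

```text
time_s: 47.08
tool_pos: [527.6, -10.3, 35.4]
orientation: [180.0, -0.1, -1.2]
force: [-1.4, -1.0, 4.1]
grip_width: 39.6
grip_force: 30.0
time_s: 47.58
tool_pos: [528.8, -10.3, 35.3]
orientation: [180.0, 0.5, -1.2]
force: [-13.9, -0.3, 12.4]
grip_width: 39.6
grip_force: 30.0
t 47.6 pos [528.8 -10.3  35.3] rpy [180.    0.5  -1.2] F [-13.9  -0.3  12.4] w 39.6 gf 30.0
 shift after turn [-0.0023 -0.0013  0.0051] turn [ 0.0001  0.0043 -0.    ] dist 0.9
```

```bash
python3 -m creep '[[0,0,0,0,0,0,0.52],[0,0,0,0,0,0,0.52],[0,0,0,0,0,0,0.52],[0,0,-0.2,0,0,0,0.52],[0,0,-0.3,0,0,0,0.52],[0,0,-0.25,0,0,0,0],[0.17,0.24,0,0,0,0,0],[0.17,0.24,0,0,0,0,0],[0.17,0.24,0,0,0,0,0],[0.24,0.24,0,0,0,0,0]]'; python3 -m creep '[[0,0,0,0,0,0,0],[0,0,0,0,0,0,0]]';python3 g.py 638 -158 80 -1.15
python3 - <<'E'
from h import *
c=cam('scene');t=cam('top')
im=np.zeros((600,800,3),np.uint8)
a=cv2.resize(c['color'][180:300,270:400],None,fx=3,fy=3,interpolation=2); im[:360,:390]=a
b=cv2.resize(t['color'][130:210,250:410],None,fx=2.5,fy=2.5,interpolation=2); im[:200,400:800]=b
cv2.imwrite('pics/l1.png',im[:360,:,::-1])
E
```

```text
time_s: 48.82
tool_pos: [642.9, -157.8, 147.4]
orientation: [-180.0, -0.0, -1.2]
force: [0.8, 0.6, 0.7]
grip_width: 2.5
grip_force: 0.0
time_s: 49.08
tool_pos: [641.7, -156.2, 146.8]
orientation: [-180.0, 0.1, -1.2]
force: [0.7, -0.4, -0.3]
grip_width: 0.6
grip_force: 0.0
t 49.1 pos [ 641.7 -156.2  146.8] rpy [-1.8e+02  1.0e-01 -1.2e+00] F [ 0.7 -0.4 -0.3] w 0.6 gf 0.0
 shift after turn [-0.0247  0.0124  0.4451] turn [-0.0004  0.0006 -0.0001] dist 66.9
```

View pics/l1.png

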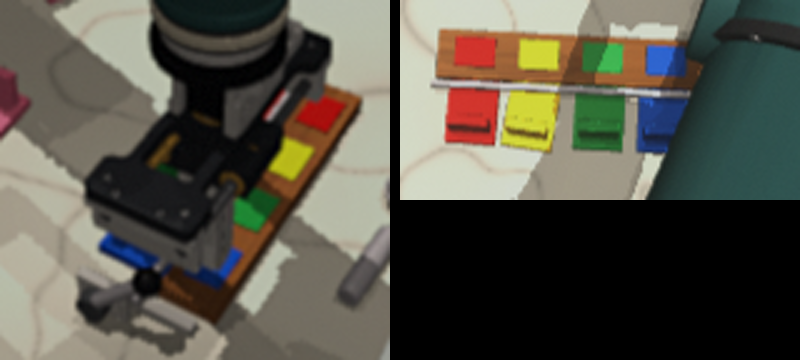

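Yellow looks slightly skewed in its slot: its tail edge slopes from crop (501,146) to (550,152). I'll move the arm aside and measure all four.

```bash
python3 -m creep '[[0,0.35,0,0,0,0,0],[0,0.35,0,0,0,0,0],[0,0.35,0,0,0,0,0],[0,0.35,0,0,0,0,0],[0,0,0,0,0,0,0]]'
cat > chk.py <<'E'
from h import *
c=cam('top')
hsv=cv2.cvtColor(c['color'],cv2.COLOR_RGB2HSV).astype(int); H=np.where(hsv[...,0]>170,hsv[...,0]-180,hsv[...,0])
th=np.radians(-1.15); D=np.array([[np.cos(th),np.sin(th)],[-np.sin(th),np.cos(th)]]); O=np.array([578.5,21.2])
for n,(lo,hi) in HU.items():
    m=((H>=lo)&(H<=hi)&(hsv[...,1]>110)&(hsv[...,2]>35))
    m[:163]=0; m[205:]=0; m[:,:262]=0; m[:,385:]=0
    uv=np.argwhere(m)
    P=np.array([ray(c,(u,v),5)[:2] for v,u in uv]); L=(P-O)@D.T
    # tail edge (pixel) per column; sides per row
    cols=np.unique(uv[:,1]); tail=np.array([[u,uv[uv[:,1]==u,0].max()] for u in cols[2:-2]])
    T=(np.array([ray(c,p,5)[:2] for p in tail])-O)@D.T
    k=np.polyfit(T[:,1],T[:,0],1)
    print(n,len(uv),'tail x mean',T[:,0].mean().round(1),'slope deg',np.degrees(np.arctan(k[0])).round(1),'y range',L[:,1].min().round(1),L[:,1].max().round(1),
     'rows L/R',[(int(v),int(uv[uv[:,0]==v,1].min()),int(uv[uv[:,0]==v,1].max())) for v in np.unique(uv[:,0])[::4]])
cv2.imwrite('pics/d%d.png'%int(r.get_obs()['time_s']),cv2.resize(c['color'][135:205,255:405],None,fx=5,fy=5,interpolation=2)[:,:,::-1])
E
python3 chk.py; ls pics
```

```text
time_s: 49.8
tool_pos: [636.5, -369.5, 147.5]
orientation: [179.9, 0.0, -1.4]
force: [0.5, 0.0, -0.3]
grip_width: 0.8
grip_force: 0.0
red 448 tail x mean -61.2 slope deg 2.1 y range 71.3 122.8 rows L/R [(165, 270, 280), (169, 269, 288), (173, 269, 288), (177, 268, 288), (181, 268, 288), (185, 268, 287)]
yellow 441 tail x mean -58.9 slope deg -19.5 y range -54.6 66.0 rows L/R [(163, 308, 313), (168, 294, 313), (172, 293, 312), (176, 292, 312), (180, 292, 311), (184, 291, 310), (188, 295, 310)]
green 399 tail x mean -60.7 slope deg 1.5 y range -55.6 -6.4 rows L/R [(168, 321, 338), (172, 320, 339), (176, 320, 338), (180, 320, 338), (184, 319, 338), (188, 319, 338)]
blue 430 tail x mean -61.1 slope deg -1.5 y range -119.8 -70.8 rows L/R [(169, 346, 359), (173, 346, 364), (177, 345, 364), (181, 345, 364), (185, 345, 364), (189, 345, 364)]
c1.png
d49.png
g1.png
g2.png
g3.png
l1.png
m1.png
s1.png
s2.png
s3.png
scene0.png
t1.png
top0.png
```

View pics/d49.png

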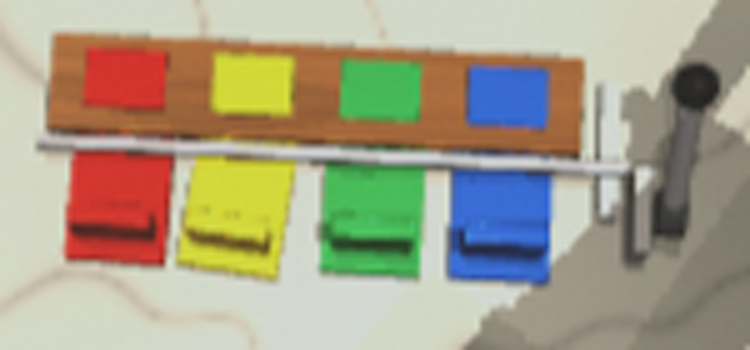

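Yellow is turned about 5° in its slot and sits about 1 mm out, while the other three look home and straight. I'll regrip yellow fore-and-aft, clear of red's handle, then pull it out, straighten it and reinsert it.

```bash
python3 -m creep '[[0,0,0,0,0,-0.0825,0.35],[0,0,0,0,0,-0.0825,0.35],[0,0,0,0,0,-0.0825,0.35],[0,0,0,0,0,-0.0825,0.35],[0,0,0,0,0,-0.0825,0.35],[0,0,0,0,0,-0.0825,0.35],[0,0,0,0,0,-0.0825,0.35],[0,0,0,0,0,-0.0825,0.35],[0,0,0,0,0,-0.0825,0.35],[0,0,0,0,0,0,0.35]]'; python3 g.py 529 59.4 140 83.8
```

```text
time_s: 51.1
tool_pos: [638.4, -364.0, 148.5]
orientation: [180.0, -0.0, 84.0]
force: [0.6, -0.1, -0.2]
grip_width: 32.8
grip_force: 0.0
t 51.1 pos [ 638.4 -364.   148.5] rpy [180.  -0.  84.] F [ 0.6 -0.1 -0.2] w 32.8 gf 0.0
 shift after turn [ 2.7277 -1.0297  0.0564] turn [ 0.0004 -0.0001  0.0015] dist 437.4
```

```bash
python3 -m creep '[[0.303,-0.114,0,0,0,0.001,0.35],[0.303,-0.114,0,0,0,0,0.35],[0.303,-0.114,0,0,0,0,0.35],[0.303,-0.114,0,0,0,0,0.35],[0.303,-0.114,0,0,0,0,0.35],[0.303,-0.114,0,0,0,0,0.35],[0.303,-0.114,0,0,0,0,0.35],[0.303,-0.114,0,0,0,0,0.35],[0.303,-0.117,0.05,0,0,0,0.35],[0,0,0,0,0,0,0.35]]';python3 -m creep '[[0,0,0,0,0,0,0.35]]'; python3 g.py 529 59.4 35 83.8
```

```text
time_s: 52.35
tool_pos: [526.4, 60.6, 139.9]
orientation: [-180.0, -0.1, 84.0]
force: [0.1, -0.9, -0.9]
grip_width: 33.0
grip_force: 0.0
time_s: 52.48
tool_pos: [528.1, 57.1, 140.4]
orientation: [179.9, 0.0, 83.8]
force: [-0.9, 0.0, 0.2]
grip_width: 32.7
grip_force: 0.0
t 52.5 pos [528.1  57.1 140.4] rpy [179.9   0.   83.8] F [-0.9  0.   0.2] w 32.7 gf 0.0
 shift after turn [0.0156 0.0041 0.7029] turn [0.0005 0.0002 0.0001] dist 105.5
```

```bash
python3 -m creep '[[0.015,0.004,0.2,0,0,0,0.35],[0,0,0.2,0,0,0,0.35],[0,0,0.2,0,0,0,0.35],[0,0,0.09,0,0,0,0.35],[0,0,0,0,0,0,0.35]]'; python3 -m creep '[[0,0,0,0,0,0,0],[0,0,0,0,0,0,0],[0,0,0,0,0,0,0],[0,0,0,0,0,0,0]]'; python3 g.py 529 59.4 35 83.8
```

```text
time_s: 53.1
tool_pos: [528.8, 58.2, 35.8]
orientation: [-179.9, 0.0, 83.7]
force: [0.9, -0.2, 0.6]
grip_width: 32.8
grip_force: 0.0
time_s: 53.6
tool_pos: [529.9, 58.5, 37.7]
orientation: [179.9, 0.0, 83.8]
force: [-0.7, -1.3, 5.0]
grip_width: 9.9
grip_force: 29.9
t 53.6 pos [529.9  58.5  37.7] rpy [179.9   0.   83.8] F [-0.7 -1.3  5. ] w 9.9 gf 29.9
 shift after turn [ 0.0053 -0.0066  0.0178] turn [ 0.001   0.0003 -0.0001] dist 3.0
```

```bash
python3 -m creep '[[0,-0.06,-0.005,0,0,0,0],[0,-0.1,0,0,0,0,0],[0,-0.14,0,0,0,0,0],[0,-0.1,0,0,0,0,0],[0,0,0,0,0,-0.044,0],[0,0,0,0,0,0,0]]'; python3 g.py 472 56 36 88.85
```

```text
time_s: 54.35
tool_pos: [467.7, 65.8, 37.6]
orientation: [-179.9, -0.0, 88.9]
force: [-2.3, -0.8, 6.4]
grip_width: 9.5
grip_force: 30.0
t 54.4 pos [467.7  65.8  37.6] rpy [-179.9   -0.    88.9] F [-2.3 -0.8  6.4] w 9.5 gf 30.0
 shift after turn [-0.0648  0.0303  0.0109] turn [-0.0012 -0.0001  0.0006] dist 10.9
```

```bash
python3 -m creep '[[-0.03,0,-0.02,0,0,0,0],[-0.035,0,0.015,0,0,0,0],[0,0,0,0,0,0,0],[0,0,0,0,0,0,0.35],[0,0,0,0,0,0,0.35],[0,0,0,0,0,0,0.35],[0,0,-0.25,0,0,0,0.35],[0,0,-0.35,0,0,0,0.35],[0,0,0,0,0,0.0825,0.6],[0,0,0,0,0,0.0825,0.6]]'; python3 -m creep '[[0,0,0,0,0,0.0825,0.6],[0,0,0,0,0,0.0825,0.6],[0,0,0,0,0,0.0825,0.6],[0,0,0,0,0,0.0825,0.6],[0,0,0,0,0,0.0825,0.6],[0,0,0,0,0,0.0825,0.6],[0,0,0,0,0,0.0825,0.6],[0,0,0,0,0,0.043,0.6],[0,0.35,0,0,0,0,0.6],[0,0.35,0,0,0,0,0.6]]';python3 -m creep '[[0,0.35,0,0,0,0,0.6],[0,0,0,0,0,0,0.6]]';  python3 - <<'E'
from h import *
c=cam('top'); print(tiles(c))
E
python3 g.py 467.7 56 140 -1.15
```

```text
time_s: 55.6
tool_pos: [469.9, 55.6, 129.0]
orientation: [179.9, -0.0, 69.6]
force: [-0.1, -0.1, -0.1]
grip_width: 50.0
grip_force: 0.0
time_s: 56.85
tool_pos: [467.2, -50.0, 128.0]
orientation: [180.0, -0.0, -1.0]
force: [1.1, -0.5, 0.1]
grip_width: 56.7
grip_force: 0.0
time_s: 57.1
tool_pos: [465.9, -104.8, 127.8]
orientation: [179.9, 0.0, -1.5]
force: [-0.2, 0.4, -0.2]
grip_width: 56.2
grip_force: 0.0
{'red': (array([488.9, 123.6]), np.float64(-5.2), np.float64(51.4), np.float64(56.7)), 'yellow': (array([473.3,  77.1]), np.float64(-16.6), np.float64(46.9), np.float64(103.3))}
t 57.1 pos [ 465.9 -103.   127.8] rpy [-180.     0.    -1.4] F [-0.1  0.  -0.1] w 56.3 gf 0.0
 shift after turn [-0.0095 -1.0601 -0.0815] turn [-0.0002  0.0002 -0.0018] dist 159.5
```

Run:
```python
from h import *
c=cam('top'); hsv=cv2.cvtColor(c['color'],cv2.COLOR_RGB2HSV).astype(int)
m=((abs(hsv[...,0]-29)<=5)&(hsv[...,1]>110)&(hsv[...,2]>60))
m[:160]=0; m[260:]=0
for v in range(160,225,3):
    u=np.where(m[v])[0]
    if len(u): print(v,u.min(),u.max(),len(u))
cv2.imwrite('pics/f.png',cv2.resize(c['color'][130:230,240:400],None,fx=5,fy=5,interpolation=2)[:,:,::-1])
```

```text
175 294 311 18
178 293 313 21
181 293 311 19
184 293 309 17
187 293 307 15
190 293 306 14
193 292 305 14
196 292 304 13
199 292 303 12
202 292 301 10
205 292 302 11
208 291 298 7
211 291 311 9
```

View pics/f.png

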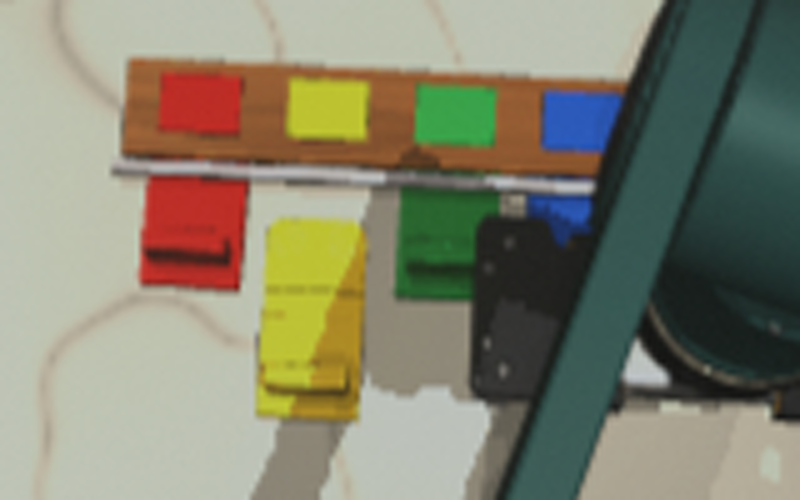

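Yellow is now straight, with its nose at crop (316,222) just outside its slot. The low mask count was only a shadow. Regrip it across the handle and insert.

```bash
python3 -m creep '[[0.012,-0.354,0,0,0,-0.002,0.62],[0,-0.354,0,0,0,0,0.62],[0,-0.352,0,0,0,0,0.62],[0,0,0,0,0,0,0.62],[0,0,0,0,0,0,0.62]]';python3 g.py 468.2 56.5 34.5 -1.15
```

```text
time_s: 57.82
tool_pos: [470.4, 58.0, 127.9]
orientation: [180.0, 0.0, -0.8]
force: [0.6, 0.4, -0.3]
grip_width: 58.5
grip_force: 0.0
t 57.8 pos [470.4  58.  127.9] rpy [180.    0.   -0.8] F [ 0.6  0.4 -0.3] w 58.5 gf 0.0
 shift after turn [-0.0145  0.0101  0.6227] turn [0.0003 0.0001 0.0032] dist 93.4
```

```bash
python3 -m creep '[[-0.014,0.01,0.2,0,0,0.003,0.62],[0,0,0.2,0,0,0,0.62],[0,0,0.15,0,0,0,0.62],[0,0,0.07,0,0,0,0.62],[0,0,0,0,0,0,0.62]]'; python3 -m creep '[[0,0,0,0,0,0,0.3],[0,0,0,0,0,0,0.3],[0,0,0,0,0,0,0.3],[0,0,0,0,0,0,0.3]]'; python3 g.py 529.5 54 35.5 -1.15
```

```text
time_s: 58.45
tool_pos: [468.2, 55.0, 34.5]
orientation: [180.0, 0.1, -1.3]
force: [-0.5, 0.1, -0.5]
grip_width: 58.2
grip_force: 0.0
time_s: 58.95
tool_pos: [469.4, 55.7, 36.1]
orientation: [180.0, -0.1, -1.3]
force: [0.4, 0.3, 4.6]
grip_width: 39.7
grip_force: 30.0
t 59.0 pos [469.4  55.7  36.1] rpy [ 1.8e+02 -1.0e-01 -1.3e+00] F [0.4 0.3 4.6] w 39.7 gf 30.0
 shift after turn [0.4006 0.0032 0.0038] turn [ 0.     -0.0011 -0.001 ] dist 60.1
```

```bash
python3 -m creep '[[0.08,0.003,-0.004,0,0,-0.001,0.3],[0.08,0,0,0,0,0,0.3],[0.06,0,0,0,0,0,0.3],[0.05,0,0,0,0,0,0.3],[0,0,0,0,0,0,0.3]]';python3 g.py 529.5 54 35.3 -1.15;  python3 -m creep '[[0.05,0,0,0,0,0,0.3],[0.05,0,0,0,0,0,0.3],[0.02,0,0,0,0,0,0.3],[0,0,0,0,0,0,0.3]]';python3 g.py 529.5 54 35.3 -1.15
```

```text
time_s: 59.58
tool_pos: [508.6, 53.8, 36.1]
orientation: [179.9, 0.1, -1.2]
force: [-6.2, -1.3, 7.1]
grip_width: 39.4
grip_force: 30.0
t 59.6 pos [508.6  53.8  36.1] rpy [ 1.799e+02  1.000e-01 -1.200e+00] F [-6.2 -1.3  7.1] w 39.4 gf 30.0
 shift after turn [ 0.1395 -0.0041  0.0052] turn [ 0.0007  0.0013 -0.0001] dist 21.0
time_s: 60.08
tool_pos: [526.2, 53.4, 36.1]
orientation: [179.9, 0.2, -1.2]
force: [-5.5, -1.3, 8.1]
grip_width: 39.4
grip_force: 30.0
t 60.1 pos [526.2  53.4  36.1] rpy [179.9   0.2  -1.2] F [-5.5 -1.3  8.1] w 39.4 gf 30.0
 shift after turn [ 0.0218 -0.0044  0.0051] turn [ 0.0007  0.0015 -0.0001] dist 3.4
```

```bash
python3 -m creep '[[0.02,-0.003,-0.005,0,0,0,0.3],[0.015,0,0,0,0,0,0.3],[0,0,0,0,0,0,0.3]]'; python3 -m creep '[[0.015,0,0,0,0,0,0.3],[0.01,0,0,0,0,0,0.3],[0,0,0,0,0,0,0.3]]'
```

```text
time_s: 60.45
tool_pos: [531.3, 53.4, 36.1]
orientation: [179.9, 0.2, -1.2]
force: [-4.8, -3.2, 4.7]
grip_width: 39.4
grip_force: 30.0
time_s: 60.82
tool_pos: [532.8, 53.5, 36.1]
orientation: [179.9, 0.5, -1.2]
force: [-10.4, -2.3, 9.1]
grip_width: 40.0
grip_force: 30.0
```

```bash
python3 -m creep '[[0.02,0,0,0,0,0,0.3],[0,0,0,0,0,0,0.3],[0,0,0,0,0,0,0.3]]'; python3 -m creep '[[0,0,0,0,0,0,0.52],[0,0,0,0,0,0,0.52],[0,0,0,0,0,0,0.52],[0,0,-0.2,0,0,0,0.52],[0,0,-0.3,0,0,0,0.52],[0,0,-0.25,0,0,0,0],[0.17,0.33,0,0,0,0,0],[0.17,0.33,0,0,0,0,0],[0.17,0.33,0,0,0,0,0],[0.17,0.39,0,0,0,0,0]]'; python3 -m creep '[[0,0.39,0,0,0,0,0],[0,0.39,0,0,0,0,0],[0,0.2,0,0,0,0,0],[0,0,0,0,0,0,0]]'; python3 chk.py
```

```text
time_s: 61.2
tool_pos: [533.3, 53.4, 36.0]
orientation: [179.9, 0.8, -1.1]
force: [-17.1, -2.3, 13.1]
grip_width: 39.8
grip_force: 30.0
time_s: 62.45
tool_pos: [637.5, -154.8, 148.7]
orientation: [-180.0, -0.0, -1.1]
force: [0.6, 0.6, -0.1]
grip_width: 2.9
grip_force: 0.0
time_s: 62.95
tool_pos: [632.9, -303.1, 147.7]
orientation: [-180.0, 0.0, -1.4]
force: [0.4, 0.7, 0.3]
grip_width: 0.4
grip_force: 0.0
red 448 tail x mean -61.2 slope deg 2.1 y range 71.3 122.8 rows L/R [(165, 270, 280), (169, 269, 288), (173, 269, 288), (177, 268, 288), (181, 268, 288), (185, 268, 287)]
yellow 416 tail x mean -58.3 slope deg -15.6 y range -54.6 58.7 rows L/R [(164, 338, 339), (169, 294, 313), (173, 294, 313), (177, 294, 313), (181, 298, 313), (185, 293, 313)]
green 402 tail x mean -60.7 slope deg 1.5 y range -55.6 -6.4 rows L/R [(168, 321, 338), (172, 320, 339), (176, 320, 338), (180, 320, 338), (184, 319, 338), (188, 319, 338)]
blue 429 tail x mean -60.9 slope deg -2.8 y range -119.8 -70.7 rows L/R [(169, 346, 358), (173, 346, 364), (177, 345, 364), (181, 345, 364), (185, 345, 364), (189, 345, 364)]
```

```bash
sed -i 's/^    uv=np.argwhere(m)/    m=(cv2.morphologyEx(m.astype(np.uint8),2,np.ones((3,3)))>0); uv=np.argwhere(m)/; s/,$/,end=""\n  );0 and print(/' chk.py
python3 - <<'E'
from h import *
c=cam('top')
# tail edge: strongest vertical gradient of grey along tile middle columns, sub-pixel
g=cv2.GaussianBlur(c['color'],(3,3),0).astype(float)
for n,(a,b) in {'red':(271,285),'yellow':(296,310),'green':(322,335),'blue':(348,361)}.items():
    R=[]
    for u in range(a,b):
        d=np.abs(np.diff(g[182:197,u],axis=0)).sum(1); k=d.argmax(); w=d[max(k-1,0):k+2]
        R.append((u,182.5+(np.arange(max(k-1,0),max(k-1,0)+len(w))*w).sum()/w.sum()))
    R=np.array(R); P=np.array([ray(c,q,5)[:2] for q in R])
    th=np.radians(-1.15); L=(P-[578.5,21.2])@np.array([[np.cos(th),-np.sin(th)],[np.sin(th),np.cos(th)]])
    print(n,'tail x',np.median(L[:,0]).round(2),'slope',np.degrees(np.polyfit(L[:,1],L[:,0],1)[0]).round(1))
E
python3 g.py 637 -157 147 -1.15
```

```text
red tail x -63.57 slope 3.4
yellow tail x -51.3 slope -8.9
green tail x -63.7 slope 0.9
blue tail x -63.34 slope 39.0
t 63.0 pos [ 633.6 -300.   148.3] rpy [-179.9    0.    -1.2] F [0.1 0.1 0.7] w -0.2 gf 0.0
 shift after turn [ 0.0038 -0.9534  0.009 ] turn [-0.0005  0.0001 -0.    ] dist 143.0
```

Run:
```python
from h import *
c=cam('top'); S=c['color'].astype(float); S=S.max(2)-S.min(2)
th=np.radians(-1.15); M=np.array([[np.cos(th),-np.sin(th)],[np.sin(th),np.cos(th)]])
for n,(a,b) in {'red':(271,285),'yellow':(296,310),'green':(322,335),'blue':(348,361)}.items():
    L=[]
    for u in range(a,b):
        s=S[:,u]; h=s[183:186].mean()/2
        v=next((v for v in range(184,198) if s[v]<max(h,45)),None)
        if v: L.append((ray(c,(u,v-1+(s[v-1]-max(h,45))/(s[v-1]-s[v])),5)[:2]-np.array([578.5,21.2]))@M)
    L=np.array(L); print(n,np.median(L[:,0]).round(2),'slope',np.degrees(np.polyfit(L[:,1],L[:,0],1)[0]).round(1))
```

```text
red -62.44 slope 2.4
yellow -63.13 slope 0.1
green -50.57 slope -31.7
blue -45.59 slope -1.5
```

Tail depths now agree within about 0.7 mm: red −62.4 and yellow −63.1 by saturation, with red, green and blue all about −63.5 by gradient. All four are home, so lock the lever from behind.

```bash
python3 -m creep '[[0.01,-0.32,0,0,0,0,0],[0.01,-0.32,0,0,0,0,0],[0.01,-0.31,0,0,0,0,0],[0,0,0,0,0,0,0],[0,0,0.15,0,0,0,0],[0,0,0.15,0,0,0,0],[0,0,0.15,0,0,0,0],[0,0,0,0,0,0,0]]'; python3 -m creep '[[-0.1,0,0,0,0,0,0],[-0.1,0,0,0,0,0,0],[-0.1,0,0,0,0,0,0],[-0.1,0,0,0,0,0,0],[-0.1,0,0,0,0,0,0],[-0.1,0,0,0,0,0,0],[0,0,0,0,0,0,0]]'; python3 g.py 526 -157 80 -1.15
```

```text
time_s: 64.1
tool_pos: [639.2, -157.5, 78.9]
orientation: [-179.9, 0.3, -1.1]
force: [-0.1, 0.1, 0.6]
grip_width: 0.4
grip_force: 0.0
time_s: 64.97
tool_pos: [550.5, -156.6, 82.5]
orientation: [180.0, -0.1, -1.2]
force: [-0.3, 1.0, 0.2]
grip_width: 0.6
grip_force: 0.2
t 65.0 pos [ 550.5 -156.6   82.5] rpy [ 1.8e+02 -1.0e-01 -1.2e+00] F [-0.3  1.   0.2] w 0.6 gf 0.2
 shift after turn [-0.1633  0.0062  0.0164] turn [ 0.0004 -0.0007 -0.0002] dist 24.6
```

```bash
python3 -m creep '[[-0.06,0,0,0,0,0,0],[-0.05,0,0,0,0,0,0],[-0.04,0,0,0,0,0,0],[0,0,0,0,0,0,0]]'; python3 -m creep '[[-0.04,0,0,0,0,0,0],[-0.03,0,0,0,0,0,0],[0,0,0,0,0,0,0]]'; python3 -m creep '[[-0.02,0,0,0,0,0,0],[0,0,0,0,0,0,0]]'
```

```text
time_s: 65.47
tool_pos: [527.5, -155.8, 81.2]
orientation: [-180.0, 0.1, -1.2]
force: [0.1, 0.4, 0.2]
grip_width: 0.1
grip_force: 0.2
time_s: 65.85
tool_pos: [522.9, -156.3, 83.9]
orientation: [179.9, -0.8, -1.1]
force: [9.8, -0.1, 1.0]
grip_width: 0.6
grip_force: 4.6
time_s: 66.1
tool_pos: [521.9, -156.5, 84.7]
orientation: [179.9, -1.0, -1.1]
force: [14.2, -0.6, 0.6]
grip_width: 0.7
grip_force: 6.0
```

```bash
python3 -m creep '[[-0.025,0,0,0,0,0,0],[0,0,0,0,0,0,0]]'; python3 -m creep '[[0.2,0,0,0,0,0,0],[0.15,0,-0.2,0,0,0,0],[0,0,-0.35,0,0,0,0],[0,0.35,0,0,0,0,0],[0,0.35,0,0,0,0,0],[0,0.35,0,0,0,0,0],[0,0.35,0,0,0,0,0],[0,0,0,0,0,0,0]]'
python3 - <<'E'
from h import *
c=cam('top'); a=cv2.imread('pics/top0.png')[:,:,::-1].astype(int)
d=np.abs(c['color'].astype(int)-a).sum(2)
print('diff at lever region vs start',d[160:200,370:402].mean().round(1),'knob dark px',[[int(v) for v in np.argwhere(x[165:200,380:402].max(2)<40).mean(0)+[165,380]] for x in (a,c['color'].astype(int))])
for n,(u,v) in {'bell':(393,240),'dish':(175,276),'tinL':(232,108),'tinR':(457,123),'spoon':(318,115)}.items(): print(n,np.median(d[v-8:v+8,u-10:u+10]))
print(r.get_obs()['time_s'])
E
python3 chk.py
```

```text
time_s: 66.35
tool_pos: [520.3, -156.6, 85.9]
orientation: [179.8, -1.4, -1.1]
force: [16.7, -0.8, 1.1]
grip_width: 0.4
grip_force: 8.0
time_s: 67.35
tool_pos: [557.5, -369.9, 162.1]
orientation: [-180.0, 0.2, -1.4]
force: [-0.3, 0.3, 0.1]
grip_width: 0.2
grip_force: 0.0
diff at lever region vs start 82.2 knob dark px [[190, 393], [192, 393]]
bell 49.5
dish 53.0
tinL 79.0
tinR 73.0
spoon 79.0
67.4
red 435 tail x mean -61.2 slope deg 2.4 y range 71.8 122.8yellow 397 tail x mean -61.2 slope deg 1.9 y range 8.3 58.7green 378 tail x mean -60.7 slope deg 1.5 y range -55.6 -6.4blue 415 tail x mean -60.9 slope deg -2.8 y range -119.8 -70.7
```

Run:
```python
from h import *
c=cam('scene')['color'].astype(int); a=cv2.imread('pics/scene0.png')[:,:,::-1].astype(int)
for x in(a,c):
    w=x[240:272,268:300].max(2); m=(w<w.min()+25).astype(np.uint8); n,l,st,ce=cv2.connectedComponentsWithStats(m); i=1+st[1:,4].argmax(); print(ce[i]+[268,240],st[i,4])
t=cam('top')['color'].astype(int); b=cv2.imread('pics/top0.png')[:,:,::-1].astype(int)
for x in(b,t):
    w=x[175:205,380:402].max(2); m=(w<w.min()+25).astype(np.uint8); n,l,st,ce=cv2.connectedComponentsWithStats(m); i=1+st[1:,4].argmax(); print(ce[i]+[380,175],st[i,4])
```

```text
[282.49019608 254.82352941] 51
[270.40506329 250.26582278] 79
[393.16949153 189.96610169] 59
[392.88888889 192.33333333] 63
```

```bash
python3 -c "
from workcell import r
print(r.sign_off())"
```

```text
the job is handed in; nothing more can be done
None
```

The job is handed in: both grey tiles lie flat in the tray, the red, yellow, green and blue tiles are home in their own slots, and the cam lever is back against its locked stop. Yellow had turned about 5° in its slot, so I reseated it before locking.

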